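Check both plates of the waffle maker, then shut it

ROBOT

A 6-joint arm with a two-finger parallel gripper is mounted at the origin on the work surface. World frame = base frame: x ahead of the robot, y to its left, z up, the work surface at z = 0. Lengths are in m, angles in rad, forces in N, time in s.
With the tool pointing down it reaches from about 0.225 to 0.875 m from the base axis. Payload 3.4 kg.
Tool frame: the origin (TCP) lies at the very end of the fingers, on their centre line; the grasp point (between the pads) lies 19 mm behind it (manip.grasp_offset is the distance from the TCP to the grasp point, in m); x points along the fingers, y is the direction in which the jaws open and shut, and the axes are right-handed (so a half turn about x gives the same grasp; the last joint's range is limited). The gripper opens to 85 mm and grips with 20 to 120 N. Pads are 22 mm wide; open, the fingers measure 114 mm over their backs; the gripper's body (76 mm by 85 mm) begins 54 mm behind the grasp point. The pads swing forward as they close: fully open they stand 13 mm farther back than shut.
Start: joints at [-1.269, 0.276, 1.505, -0, 1.361, -0.121], TCP at [0.236, -0.524, 0.231] pointing down, gripper open.
Joint ranges: [-2.89, 2.89], [-0.75, 2.08], [0.22, 2.7], [-1.18, 4.32], [0.11, 2.71], [-2.7, 2.7]. Speed limits (rad/s): [2.57, 2.57, 3.14, 3.14, 3.14, 3.14].

INTERFACE

Orientations are given as a unit quaternion [w, x, y, z].
In Python, from rig import manip gives the robot as it stands.
- The arm moves only by the tool step_arm, never from a script. Its argument "increments" is a list of rows, each an object with "grip": the opening, from 0 (shut) to 1 (fully open); "delta_pos": the shift along the world's x, y, z in m, a list of three; "twist": the turn about the world's z in degrees. A call has 1 to 10 rows; each row shifts and turns the commanded pose from where the row before left it; what a row does not reach is not made up. A row lasts 1/12 s, in which the tool goes at most 41.7 mm and 7.16 degrees, less where a joint would pass 70% of its speed; a pose out of reach is approached as far as the arm can. A call with a gripper value outside its range is refused whole. The fingers move at their own pace and stop on an object; "force" is the grip in N (left out, the last holds). Time passes only in rows, so rows that do not move let the fingers close. It gives the time, the measured TCP pose, the force and the opening at its end, in the units of the state.
- manip.get_state(): the state, without advancing time (a new reading comes with each control period).
- manip.get_image(name): name is "scene" or "top" or "wrist"; returns a dict with "img" (400x640x3 uint8, red, green, blue), "fx", "fy", "cx", "cy" (pixels), "D" ([k1, k2, p1, p2, k3] as OpenCV has them; the pictures are not rectified), "rvec" (rotation vector, rad) and "tvec" (3), from world to camera coordinates, as OpenCV has them; the wrist camera has in their place "mount" (4x4, takes a point from camera to tool coordinates, whose origin is the TCP and whose axes are the tool frame's). Camera axes: x right, y down, z forward; pixel columns grow to the right and rows downward; lengths in m; the calibration is good to about 2 mm. A picture is of the moment at which its call begins: read the wrist's pose just before it. There is no depth.
- manip.sign_off(): hands the job in, once; it reports no verdict.
The state is a dict: "clock": time; "qpos": joint angles; "qd": joint speeds; "effort": joint torques, N m; "position": TCP position; "ee_rot": TCP orientation; "contact_force": force on the tool from outside, world axes, zero at the start; "moment": the same for the moment, N m; "width": finger opening in m.
Only numpy, scipy, OpenCV 4.12 (cv2) and the standard library are available. Lean on these libraries where they do the work, as an engineer would, in place of code of your own. Each camera call takes 0.05 s, during which the arm holds its last target. There are 200 camera calls.

TASK

Take the infrared thermometer off its rest and check the open waffle maker: aim its window squarely at the bare disc in the middle of the upper plate (in the lid) from about 8 cm, hold steady for a second and a half, then do the same for the lower plate, without letting the thermometer touch the waffle maker. Lay the thermometer back on its rest as it lay before and let go, and only then close the lid fully, without slamming it. Leave the other things on the counter where they are.

Things in the scene. Friction and masses are not known exactly. Their poses are not given: they have to be found in the camera images.
- thermometer: White one-piece thermometer, 160 g. Handle along x: x -65 to +45 mm, 26 wide (y), 24 high; origin on its axis, at the grip area and centre of mass. Head at +x: 36 x 36 mm (x 45 to 81), from 17 mm above the axis to 45 below. z is up as it lies on the rest. It looks along its -z, square to the handle: held across the handle from above, it looks the way the fingers point.
- window (a point): Centre of the round black window, 26 mm across, under the thermometer's head: at (63, 0, -45) mm in the thermometer's frame, same axes; the line of sight starts here and runs along -z.
- rest: Fixed aluminium rest, base 115 x 70 x 6 mm, origin under it on the counter. Two saddles 14 mm long at x = -48 and +33, tops 58 mm up, side lips 10 mm higher and 34 apart inside. The thermometer lies in them with its origin above the rest's origin (within 3 mm), 70 mm up, same axes, its head hanging beyond the front saddle; between the saddles 67 mm of handle is free for fingers.
- press: Fixed mini waffle maker, lower shell 120 (x) x 140 (y) mm, 50 mm high; origin on the counter under its centre, front at -x, hinge along its back top edge (y direction) at x = +60, z = 50 mm. Dark ribbed plates; each plate has a bare smooth metal disc, 40 mm across, in its middle.
- lower_spot (a point): Centre of the bare disc on the lower plate, at (0, 0, 50) mm of the waffle maker; axes as the waffle maker, the plate faces +z (straight up).
- upper_spot (a point): Centre of the bare disc on the upper plate, on the lid's inside, 60 mm from the hinge; axes of the lid (parallel to the waffle maker's when shut); the plate faces the lid's -z, which in the open lid points up and to the waffle maker's front, 31 to 45 degrees from vertical.
- lid (a joint): Lid angle in rad: 0 shut edge to edge (a stop), grows as it opens up and back, turning about the waffle maker's +y; starts open at 2.35 to 2.6; stop at 2.75. Lid 120 x 140 x 35 mm, 280 g. The hinge is stiff (0.28 N m): the lid stays where it is left.
- lid_hinge (a point): Point on the hinge axis, mid-width, axes of the lid: shut, the lid reaches 120 mm along its -x from here.
- lid_bar (a point): Middle of the lid's steel bar handle: 12 mm round, 90 long, parallel to the hinge, at (-165, 0, 17.5) mm in the lid's frame from the hinge point; 39 mm clear between bar and lid edge, so open the fingers to about 35 mm only. It can turn between the fingers while the lid swings.
- mug: White ceramic mug, 76 mm across, 90 mm tall, with a side handle; not part of the job. Origin at the centre of its underside.
- jar: Food jar with lid, 64 mm across, 100 mm tall; not part of the job. Origin at the centre of its underside.
- shaker: Steel salt shaker, 40 mm across, 75 mm tall; not part of the job. Origin at the centre of its underside.
- bowl: White ceramic bowl, 130 mm across, 50 mm tall; not part of the job. Origin at the centre of its underside.
- spatula: Kitchen spatula lying flat along its own x; not part of the job. Origin on its axis line.
- oil: Green glass oil bottle, 56 mm across, 200 mm tall; not part of the job. Origin at the centre of its underside.
Things that resemble listed ones, but are neither listed nor needed, are in the scene too. What is shaped like the rest but purple is not meant. Several things have the shape of the thermometer; the one meant has the colours described above.

How it is judged:
By the outcome, as a careful person would: the job done as asked, in the order asked, and still so for the second after the job is handed in, with the robot touching nothing.
It also fails if it takes over 72 s, if anything falls off the work surface, if the arm or the gripper's body presses on something with over 40 N, if the wrist force passes 120 N, or if a joint passes its speed limit or range.

## Working session

There is one attempt and no reset: what is moved stays moved. The work goes in short steps, Python scripts to look and compute and a tool call to move; the robot and the scene stay as the last step left them, time stands still between calls to the robot, and variables do not carry over. Pictures are saved under pics/ and viewed, about 8 in all and at most 12, crops included, and the job is handed in when it is done.

Besides the shell and the picture viewer there is one more tool, called after ">>>" by a JSON object that holds its "api" and its "payload". step_arm: Moves the arm, as the interface text tells. Its arguments: {"type":"object","properties":{"increments":{"type":"array"},"force":{"type":"number"}},"required":["increments"]}

```bash
ls; mkdir -p pics
cat > h.py <<'E'
import numpy as np, cv2
from rig import manip
from scipy.spatial.transform import Rotation as R
def rot(s):
    q=s["ee_rot"]; return R.from_quat([q[1],q[2],q[3],q[0]]).as_matrix()
def grab(name):
    s=manip.get_state(); d=manip.get_image(name)
    K=np.array([[d["fx"],0,d["cx"]],[0,d["fy"],d["cy"]],[0,0,1.]]); D=np.array(d["D"],float)
    if name=="wrist":
        T=np.eye(4);T[:3,:3]=rot(s);T[:3,3]=s["position"]; M=T@np.array(d["mount"])
        Rc,c=M[:3,:3],M[:3,3]
    else:
        Rw=cv2.Rodrigues(np.array(d["rvec"],float))[0]; Rc=Rw.T; c=-Rc@np.array(d["tvec"],float).ravel()
    return dict(img=cv2.cvtColor(d["img"],cv2.COLOR_RGB2BGR),K=K,D=D,R=Rc,c=c)
def ray(g,uv):
    p=cv2.undistortPoints(np.array(uv,float).reshape(-1,1,2),g["K"],g["D"]).reshape(-1,2)
    return np.c_[p,np.ones(len(p))]@g["R"].T
def onz(g,uv,z):
    r=ray(g,uv); return g["c"]+r*((z-g["c"][2])/r[:,2])[:,None]
def tri(gs,uvs):
    A=np.zeros((3,3));b=np.zeros(3)
    L=[]
    for g,uv in zip(gs,uvs):
        d=ray(g,uv)[0];d/=np.linalg.norm(d);P=np.eye(3)-np.outer(d,d);A+=P;b+=P@g["c"];L.append((P,g["c"]))
    x=np.linalg.solve(A,b); return x,[np.linalg.norm(P@(x-c)) for P,c in L]
def proj(g,X):
    Rw=g["R"].T; return cv2.projectPoints(np.array(X,float).reshape(-1,1,3),cv2.Rodrigues(Rw)[0],-Rw@g["c"],g["K"],g["D"])[0].reshape(-1,2)
E
python3 - <<'E'
from h import *
import pickle
G={n:grab(n) for n in("scene","top","wrist")}
pickle.dump(G,open("g0.pkl","wb"))
for n in G: cv2.imwrite(f"pics/{n}0.png",G[n]["img"]); print(n,G[n]["c"].round(3),G[n]["R"][:,2].round(2))
print(manip.get_state(),manip.grasp_offset)
E
```

```text
pics
scene [ 1.187 -0.11   1.156] [-0.56  0.08 -0.82]
top [2.390e-01 1.000e-03 1.525e+00] [ 0.15 -0.   -0.99]
wrist [ 0.308 -0.492  0.374] [-0.28 -0.12 -0.95]
{'clock': 0.15, 'qpos': array([-1.26899104e+00,  2.76454740e-01,  1.50581646e+00, -7.20724036e-06,
        1.36068801e+00, -1.20994773e-01]), 'qd': array([ 7.90952944e-04, -1.93225988e-03, -2.98517687e-03,  3.31087462e-04,
        9.63418582e-05,  5.80300856e-04]), 'effort': array([ 1.98038462e-03, -4.17142761e+01, -2.46032971e+01, -7.44422414e-05,
        7.66361161e-03,  2.26052708e-05]), 'position': array([ 0.23581409, -0.52400722,  0.23064587]), 'ee_rot': array([-0.14789102, -0.69131887, -0.14885292,  0.69141107]), 'contact_force': array([-0.58403906, -0.07599427, -0.06694078]), 'moment': array([ 0.02210281, -0.01171109, -0.01852581]), 'width': 0.0855666674206107} 0.0187
```

View pics/scene0.png

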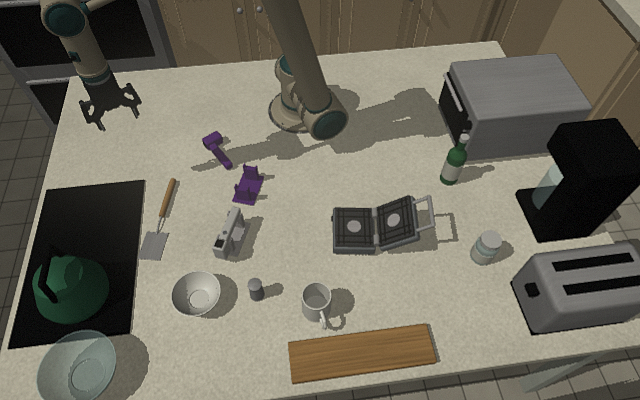

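View pics/top0.png

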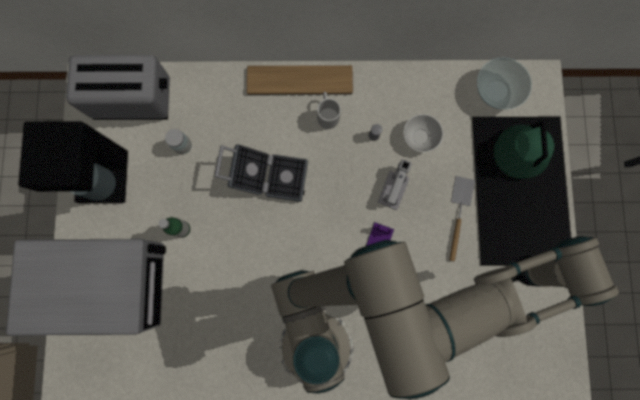

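Scene picture: the white thermometer on the grey rest is at about (232,235), the waffle maker at (375,222) with its lid towards world +y, and the purple decoys at (217,150) and (248,184). Top picture: rest at (397,183), waffle maker at (270,173). Next I'll enlarge the key areas. I'll also test what the arm does at its reach limit, because the moves offer no tilt command.

Run:
```python
from h import *
import pickle
G=pickle.load(open("g0.pkl","rb"))
def crop(n,x,y,w,h,W,H): return cv2.resize(G[n]["img"][y:y+h,x:x+w],(W,H),interpolation=cv2.INTER_CUBIC)
a=np.vstack([np.hstack([crop("scene",205,195,60,70,300,300*70//60),crop("scene",325,185,135,75,480,350)]),
 np.hstack([crop("top",372,150,50,65,300,240),crop("top",205,130,110,75,480,240)])]) if False else np.vstack([np.hstack([crop("scene",205,195,60,70,300,350),crop("scene",325,185,137,100,480,350)]),np.hstack([crop("top",372,150,60,50,300,250),crop("top",215,140,96,50,480,250)])])
cv2.imwrite("pics/c1.png",a)
```

```text
(no output)
```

View pics/c1.png

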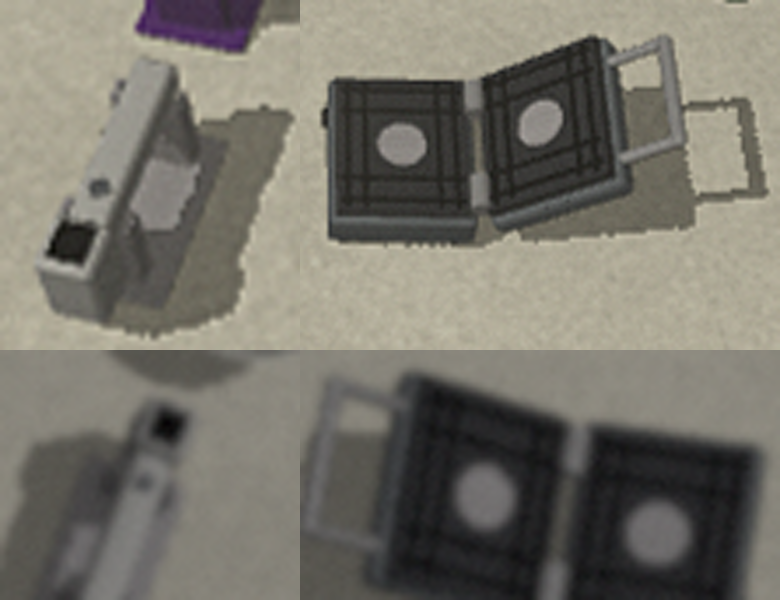

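>>> {"api": "step_arm", "payload": {"increments": [{"grip": 1, "delta_pos": [0, 0, 0.03], "twist": 0}, {"grip": 1, "delta_pos": [0, 0, 0.04], "twist": 0}, {"grip": 1, "delta_pos": [0.016, -0.036, 0.01], "twist": 0}, {"grip": 1, "delta_pos": [0.016, -0.036, 0], "twist": 0}, {"grip": 1, "delta_pos": [0.016, -0.036, 0], "twist": 0}, {"grip": 1, "delta_pos": [0.016, -0.036, 0], "twist": 0}, {"grip": 1, "delta_pos": [0.016, -0.036, 0], "twist": 0}, {"grip": 1, "delta_pos": [0.016, -0.036, 0], "twist": 0}, {"grip": 1, "delta_pos": [0.016, -0.036, 0], "twist": 0}, {"grip": 1, "delta_pos": [0.016, -0.036, 0], "twist": 0}]}}

```text
clock: 0.98
position: [0.3602, -0.8041, 0.3102]
ee_rot: [0.148, 0.691, 0.149, -0.691]
contact_force: [-0.4, -1.6, 0.4]
width: 0.0853
```

>>> {"api": "step_arm", "payload": {"increments": [{"grip": 1, "delta_pos": [0.016, -0.036, 0], "twist": 0}, {"grip": 1, "delta_pos": [0.016, -0.036, 0], "twist": 0}, {"grip": 1, "delta_pos": [0.016, -0.036, 0], "twist": 0}, {"grip": 1, "delta_pos": [0.016, -0.036, 0], "twist": 0}]}}

```text
clock: 1.32
position: [0.3883, -0.8681, 0.2593]
ee_rot: [0.177, 0.697, 0.119, -0.684]
contact_force: [0.9, 0.2, 0.8]
width: 0.0854
```

The composite shows the bare discs clearly: lower at scene (395,226), upper at scene (393,220 region right), and the thermometer's head at the far end of the rest. At the reach limit the arm gave up orientation and the tool tilted about 5° outward. I'll check whether that tilt persists.

>>> {"api": "step_arm", "payload": {"increments": [{"grip": 1, "delta_pos": [0.016, -0.036, 0], "twist": 0}, {"grip": 1, "delta_pos": [0.016, -0.036, 0], "twist": 0}, {"grip": 1, "delta_pos": [0.016, -0.036, 0], "twist": 0}, {"grip": 1, "delta_pos": [0.016, -0.036, 0], "twist": 0}]}}

```text
clock: 1.65
position: [0.4132, -0.9245, 0.2137]
ee_rot: [0.212, 0.702, 0.084, -0.675]
contact_force: [0.1, -1.0, -0.1]
width: 0.0853
```

>>> {"api": "step_arm", "payload": {"increments": [{"grip": 1, "delta_pos": [-0.016, 0.036, 0], "twist": 0}, {"grip": 1, "delta_pos": [-0.016, 0.036, 0], "twist": 0}, {"grip": 1, "delta_pos": [-0.016, 0.036, 0], "twist": 0}, {"grip": 1, "delta_pos": [-0.016, 0.036, 0], "twist": 0}]}}

```text
clock: 1.98
position: [0.3572, -0.7991, 0.2139]
ee_rot: [0.211, 0.702, 0.084, -0.675]
contact_force: [0.3, -0.5, 1.6]
width: 0.0853
```

Run:
```python
from h import *
import pickle
s=manip.get_state();print(s["position"],rot(s)[:,0],s["qpos"])
G=pickle.load(open("g0.pkl","rb"));S,T=G["scene"],G["top"]
# composite -> image pixels
sc2=lambda x,y:(325-.5+(x-300+.5)*137/480,185-.5+(y+.5)*100/350)
tp2=lambda x,y:(215-.5+(x-300+.5)*96/480,140-.5+(y-350+.5)*50/250)
def cent(g,p):
    gr=cv2.cvtColor(g["img"],cv2.COLOR_BGR2GRAY);x,y=map(int,np.round(p));w=gr[y-10:y+11,x-10:x+11].astype(float)
    th=(w[8:13,8:13].mean()+np.percentile(w,15))/2
    n,l,st,c=cv2.connectedComponentsWithStats((w>th).astype(np.uint8)); k=l[10,10]; return c[k]+[x-10,y-10],st[k,4]
for nm,a,b in(("lower",sc2(402,145),tp2(660,533)),("upper",sc2(541,123),tp2(486,497))):
    (ca,na),(cb,nb)=cent(S,a),cent(T,b); print(nm,ca,na,cb,nb,*tri([S,T],[ca,cb]))
for nm,a,b in(("bar far/near",sc2(668,42),tp2(330,380)),("bar2",sc2(678,145),tp2(312,528))): print(nm,*tri([S,T],[a,b]))
sc1=lambda x,y:(205-.5+(x+.5)*60/300,195-.5+(y+.5)*70/350)
tp1=lambda x,y:(372-.5+(x+.5)*.2,150-.5+(y-350+.5)*.2)
print("screen",*tri([S,T],[sc1(72,242),tp1(167,427)]))
print("button",*tri([S,T],[sc1(99,187),tp1(144,482)]))
```

```text
[ 0.35719862 -0.79913792  0.21394136] [ 0.07479906 -0.16661421 -0.98318096] [-1.23650624  0.65788748  0.91851973  0.01628185  1.3822348  -0.09012335]
lower [353.52205882 225.63235294] 136 [286.02962963 176.21481481] 135 [0.53563178 0.09100324 0.05161488] [np.float64(0.001587595758047875), np.float64(0.0015875957580478667)]
upper [393.0530303 219.5530303] 132 [251.5483871  168.87096774] 124 [0.55239445 0.19707335 0.08821473] [np.float64(0.0018396049014324394), np.float64(0.001839604901432492)]
bar far/near [0.58715291 0.26293263 0.23666312] [np.float64(0.0007639112128428431), np.float64(0.0007639112128428652)]
bar2 [0.54817558 0.32333212 0.01828017] [np.float64(0.005870953489069882), np.float64(0.005870953489069947)]
screen [ 0.56214742 -0.28451586  0.08718521] [np.float64(0.0014163206335187112), np.float64(0.0014163206335187106)]
button [ 0.52768105 -0.26966515  0.08407582] [np.float64(0.0012503560256421908), np.float64(0.0012503560256420818)]
```

The tilt persists, so I can use this: pushing past the outer limit tilts the tool outward and past the inner limit should tilt it back. Twist then sets the tilt's heading. Measurements are consistent: lower spot at z 0.052, upper spot 60.8 mm from the hinge and tilted 38.7°. Next I'll undo the present 10.5° tilt at the inner limit.

>>> {"api": "step_arm", "payload": {"increments": [{"grip": 1, "delta_pos": [-0.0163, 0.0365, 0.01], "twist": 0}, {"grip": 1, "delta_pos": [-0.0163, 0.0365, 0.01], "twist": 0}, {"grip": 1, "delta_pos": [-0.0163, 0.0365, 0.01], "twist": 0}, {"grip": 1, "delta_pos": [-0.0163, 0.0365, 0.01], "twist": 0}, {"grip": 1, "delta_pos": [-0.0163, 0.0365, 0.01], "twist": 0}, {"grip": 1, "delta_pos": [-0.0163, 0.0365, 0.01], "twist": 0}, {"grip": 1, "delta_pos": [-0.0163, 0.0365, 0], "twist": 0}, {"grip": 1, "delta_pos": [-0.0163, 0.0365, 0], "twist": 0}, {"grip": 1, "delta_pos": [-0.0163, 0.0365, 0], "twist": 0}, {"grip": 1, "delta_pos": [-0.0163, 0.0365, 0], "twist": 0}]}}

```text
clock: 2.82
position: [0.1941, -0.4337, 0.2764]
ee_rot: [0.212, 0.702, 0.084, -0.675]
contact_force: [-0.0, 0.2, 0.4]
width: 0.0852
```

>>> {"api": "step_arm", "payload": {"increments": [{"grip": 1, "delta_pos": [-0.0163, 0.0365, 0], "twist": 0}, {"grip": 1, "delta_pos": [-0.0163, 0.0365, 0], "twist": 0}, {"grip": 1, "delta_pos": [-0.0163, 0.0365, 0], "twist": 0}, {"grip": 1, "delta_pos": [-0.0163, 0.0365, 0], "twist": 0}, {"grip": 1, "delta_pos": [-0.0163, 0.0365, 0], "twist": 0}, {"grip": 1, "delta_pos": [-0.01, 0.022, 0], "twist": 0}]}}

```text
clock: 3.32
position: [0.1028, -0.2272, 0.2758]
ee_rot: [0.212, 0.702, 0.084, -0.675]
contact_force: [-0.7, 0.4, -0.5]
width: 0.0857
```

```bash
cat > st.py <<'E'
from h import *
s=manip.get_state();M=rot(s);p=s["position"];x,y=M[:,0],M[:,1]
print("t",round(s["clock"],2),"pos",p.round(4),"r %.3f az %.1f"%(np.hypot(p[0],p[1]),np.degrees(np.arctan2(p[1],p[0]))),"q",s["qpos"].round(3))
print("toolx",x.round(4),"tilt %.2f az %.1f"%(np.degrees(np.arccos(-x[2])),np.degrees(np.arctan2(x[1],x[0]))),"tooly",y.round(4),"yaw %.2f"%np.degrees(np.arctan2(y[1],y[0])),"yz %.2f"%np.degrees(np.arcsin(y[2])),"w",s["width"].round(4),"F",s["contact_force"].round(1))
E
python3 st.py
```

```text
t 3.32 pos [ 0.1028 -0.2272  0.2758] r 0.249 az -65.7 q [-1.535 -0.406  2.026  0.071  1.351 -0.398]Traceback (most recent call last):
  File "st.py", line 4, in <module>
    print("toolx",x.round(4),"tilt %.2f az %.1f"%(np.degrees(np.arccos(-x[2])),np.degrees(np.arctan2(x[1],x[0]))),"tooly",y.round(4),"yaw %.2f"%np.degrees(np.arctan2(y[1],y[0])),"yz %.2f"%np.degrees(np.arcsin(y[2])),"w",s["width"].round(4),"F",s["contact_force"].round(1))
                                                                                                                                                                                                                            ^^^^^^^^^^^^^^^^
AttributeError: 'float' object has no attribute 'round'
```

```bash
sed -i 's/s\["width"\].round(4)/round(s["width"],4)/' st.py
```

>>> {"api": "step_arm", "payload": {"increments": [{"grip": 1, "delta_pos": [-0.008, 0.018, 0], "twist": 0}, {"grip": 1, "delta_pos": [-0.008, 0.018, 0], "twist": 0}, {"grip": 1, "delta_pos": [-0.008, 0.018, 0], "twist": 0}, {"grip": 1, "delta_pos": [-0.008, 0.018, 0], "twist": 0}]}}

```text
clock: 3.65
position: [0.0718, -0.1579, 0.2765]
ee_rot: [0.213, 0.702, 0.085, -0.675]
contact_force: [-1.1, 1.3, 0.8]
width: 0.0852
```

```bash
python3 st.py
```

```text
t 3.65 pos [ 0.0718 -0.1579  0.2765] r 0.173 az -65.6 q [-1.855 -0.579  2.076  0.121  1.502 -0.711]
toolx [ 0.0756 -0.1693 -0.9827] tilt 10.69 az -65.9 tooly [ 0.4066 -0.8946  0.1854] yaw -65.55 yz 10.69 w 0.0852 F [-1.1  1.3  0.8]
```

Reach isn't limited at the inner side before self-collision becomes a risk. So I'll undo tilt with the outer limit, with the tilt heading twisted inward.

>>> {"api": "step_arm", "payload": {"increments": [{"grip": 1, "delta_pos": [0.02, -0.03, 0.007], "twist": 0}, {"grip": 1, "delta_pos": [0.02, -0.03, 0.007], "twist": 0}, {"grip": 1, "delta_pos": [0.038, -0.006, 0.007], "twist": -7}, {"grip": 1, "delta_pos": [0.038, -0.006, 0.007], "twist": -7}, {"grip": 1, "delta_pos": [0.038, -0.006, 0.007], "twist": -7}, {"grip": 1, "delta_pos": [0.038, -0.006, 0.007], "twist": -7}, {"grip": 1, "delta_pos": [0.038, -0.006, 0.007], "twist": -7}, {"grip": 1, "delta_pos": [0.038, -0.006, 0.007], "twist": -7}, {"grip": 1, "delta_pos": [0.038, -0.006, 0.007], "twist": -7}, {"grip": 1, "delta_pos": [0.038, -0.006, 0.007], "twist": -7}]}}

```text
clock: 4.48
position: [0.2892, -0.2396, 0.3252]
ee_rot: [0.015, -0.694, 0.135, 0.707]
contact_force: [0.1, -0.7, 0.4]
width: 0.0857
```

>>> {"api": "step_arm", "payload": {"increments": [{"grip": 1, "delta_pos": [0.038, -0.006, 0.007], "twist": -7}, {"grip": 1, "delta_pos": [0.038, -0.006, 0.007], "twist": -7}, {"grip": 1, "delta_pos": [0.038, -0.006, 0.007], "twist": -7}, {"grip": 1, "delta_pos": [0.038, -0.006, 0.007], "twist": -7}, {"grip": 1, "delta_pos": [0.038, -0.006, 0.007], "twist": -7}, {"grip": 1, "delta_pos": [0.038, -0.006, 0.007], "twist": -7}, {"grip": 1, "delta_pos": [0.038, -0.006, 0], "twist": 0}, {"grip": 1, "delta_pos": [0.038, -0.006, 0], "twist": 0}]}}

```text
clock: 5.15
position: [0.5944, -0.2887, 0.3667]
ee_rot: [0.266, -0.6, 0.373, 0.655]
contact_force: [-0.6, -0.1, 0.4]
width: 0.0855
```

```bash
python3 st.py
```

```text
t 5.15 pos [ 0.5944 -0.2887  0.3667] r 0.661 az -25.9 q [-0.474  0.432  0.955 -0.157  1.829  2.005]
toolx [-0.1375 -0.0991 -0.9855] tilt 9.76 az -144.2 tooly [-0.7973 -0.5793  0.1695] yaw -144.00 yz 9.76 w 0.0855 F [-0.6 -0.1  0.4]
```

>>> {"api": "step_arm", "payload": {"increments": [{"grip": 1, "delta_pos": [0.032, -0.01, 0], "twist": -7}, {"grip": 1, "delta_pos": [0.032, -0.01, 0], "twist": -7}, {"grip": 1, "delta_pos": [0.032, -0.01, 0], "twist": -7}, {"grip": 1, "delta_pos": [0.032, -0.01, 0], "twist": -7}, {"grip": 1, "delta_pos": [0.037, -0.015, 0], "twist": 0}, {"grip": 1, "delta_pos": [0.037, -0.015, 0], "twist": 0}, {"grip": 1, "delta_pos": [0.037, -0.015, 0], "twist": 0}, {"grip": 1, "delta_pos": [0.037, -0.015, 0], "twist": 0}]}}

```text
clock: 5.82
position: [0.7889, -0.3567, 0.3102]
ee_rot: [0.418, -0.523, 0.497, 0.552]
contact_force: [0.0, -1.1, 0.1]
width: 0.0854
```

```bash
python3 st.py
```

```text
t 5.82 pos [ 0.7889 -0.3567  0.3102] r 0.866 az -24.3 q [-0.464  0.882  0.223 -0.113  2.101  2.463]
toolx [-0.1036 -0.0573 -0.993 ] tilt 6.80 az -151.0 tooly [-0.9813 -0.157   0.1114] yaw -170.91 yz 6.40 w 0.0854 F [ 0.  -1.1  0.1]
```

>>> {"api": "step_arm", "payload": {"increments": [{"grip": 1, "delta_pos": [0.037, -0.015, 0], "twist": 0}, {"grip": 1, "delta_pos": [0.037, -0.015, 0], "twist": 0}, {"grip": 1, "delta_pos": [0.037, -0.015, 0], "twist": 0}, {"grip": 1, "delta_pos": [0.037, -0.015, 0], "twist": 0}]}}

```text
clock: 6.15
position: [0.8481, -0.3808, 0.2581]
ee_rot: [-0.426, 0.557, -0.487, -0.521]
contact_force: [0.4, -0.1, -0.6]
width: 0.0851
```

```bash
python3 st.py
```

```text
t 6.15 pos [ 0.8481 -0.3808  0.2581] r 0.930 az -24.2 q [-0.459  0.939  0.222 -0.103  1.95   2.477]
toolx [-0.0168 -0.0983 -0.995 ] tilt 5.72 az -99.7 tooly [-0.9861 -0.163   0.0327] yaw -170.62 yz 1.88 w 0.0851 F [ 0.4 -0.1 -0.6]
```

>>> {"api": "step_arm", "payload": {"increments": [{"grip": 1, "delta_pos": [0.037, -0.015, 0], "twist": 0}, {"grip": 1, "delta_pos": [0.026, -0.01, 0], "twist": 0}]}}

```text
clock: 6.32
position: [0.8725, -0.3904, 0.2355]
ee_rot: [-0.429, 0.571, -0.482, -0.508]
contact_force: [-0.4, 0.3, 0.3]
width: 0.0854
```

```bash
python3 st.py
python3 - <<'E'
from h import *
# hover target: side view of thermometer; rest pose est
b=np.array([.5277,-.2697]);s=np.array([.5621,-.2845]);u=(s-b)/np.linalg.norm(s-b);print(u,np.degrees(np.arctan2(u[1],u[0])))
E
```

```text
t 6.32 pos [ 0.8725 -0.3904  0.2355] r 0.956 az -24.1 q [-0.457  0.964  0.223 -0.099  1.885  2.483]
toolx [ 0.0195 -0.1148 -0.9932] tilt 6.69 az -80.3 tooly [-9.860e-01 -1.665e-01 -1.000e-04] yaw -170.41 yz -0.01 w 0.0854 F [-0.4  0.3  0.3]
[ 0.91859165 -0.39520803] -23.278949198002604
```

>>> {"api": "step_arm", "payload": {"increments": [{"grip": 1, "delta_pos": [-0.037, 0.013, 0.002], "twist": 5.7}, {"grip": 1, "delta_pos": [-0.037, 0.013, 0.002], "twist": 5.7}, {"grip": 1, "delta_pos": [-0.037, 0.013, 0.002], "twist": 5.7}, {"grip": 1, "delta_pos": [-0.037, 0.013, 0.002], "twist": 5.7}, {"grip": 1, "delta_pos": [-0.037, 0.013, 0.002], "twist": 5.7}, {"grip": 1, "delta_pos": [-0.037, 0.013, 0.002], "twist": 5.7}, {"grip": 1, "delta_pos": [-0.037, 0.013, 0.002], "twist": 5.7}, {"grip": 1, "delta_pos": [-0.037, 0.013, 0.002], "twist": 5.7}, {"grip": 1, "delta_pos": [-0.037, 0.013, 0.002], "twist": 5.7}, {"grip": 1, "delta_pos": [-0.037, 0.013, 0.002], "twist": 5.7}]}}

```text
clock: 7.15
position: [0.5227, -0.2678, 0.2588]
ee_rot: [-0.151, 0.728, -0.169, -0.647]
contact_force: [0.8, -1.1, 0.1]
width: 0.0852
```

```bash
python3 st.py
python3 - <<'E'
from h import *
import pickle
g=grab("wrist");pickle.dump(g,open("w1.pkl","wb"));cv2.imwrite("pics/w1.png",g["img"])
print(proj(g,[[.504,-.2595,.082],[.562,-.2845,.087]]))
E
```

```text
t 7.15 pos [ 0.5227 -0.2678  0.2588] r 0.587 az -27.1 q [-0.603  0.217  1.524  0.019  1.284  1.421]
toolx [ 0.1057 -0.0505 -0.9931] tilt 6.73 az -25.5 tooly [-0.4422 -0.8969 -0.0015] yaw -116.24 yz -0.08 w 0.0852 F [ 0.8 -1.1  0.1]
[[320.04803193 219.66435758]
 [316.44982922 153.11750311]]
```

View pics/w1.png

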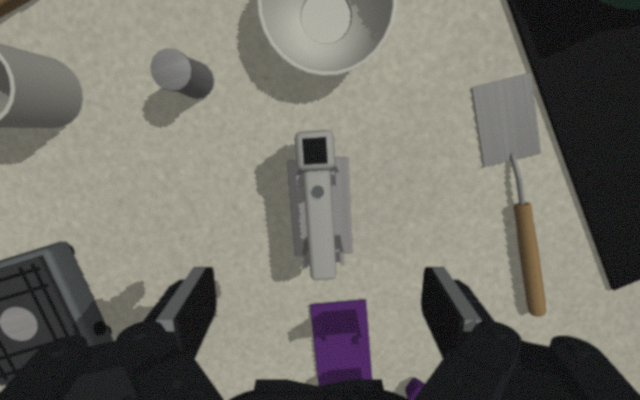

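The wrist view shows the thermometer with its screen at (316,151), button at (317,192) and tail end at (324,277). It lies centred in the grey rest; the purple copy is below at (340,340).

Run:
```python
from h import *
import pickle
g=pickle.load(open("w1.pkl","rb"));G=pickle.load(open("g0.pkl","rb"))
gr=cv2.cvtColor(g["img"],cv2.COLOR_BGR2GRAY)
m=(gr[135:170,298:335]<60).astype(np.uint8);c=cv2.connectedComponentsWithStats(m);k=1+c[2][1:,4].argmax();sc=c[3][k]+[298,135];print("screen",sc,c[2][k])
for y in(205,225,245,265): 
    row=gr[y,285:360].astype(int);print(y,row.tolist())
a=onz(g,[sc],.087)[0];b=onz(g,[(324,277)],.082)[0];bt=onz(g,[(317.5,192)],.082)[0]
print(a,b,bt,np.linalg.norm((a-b)[:2]),np.degrees(np.arctan2(*(a-b)[[1,0]])))
print("tri screen",tri([g,G["scene"],G["top"]],[sc,(219.0,243.0),(405.0,165.0)]))
```

```text
screen [314.33818182 150.50727273] [  5   3  24  26 550]
205 [105, 106, 105, 102, 100, 92, 86, 89, 89, 91, 91, 93, 98, 112, 123, 131, 129, 130, 128, 118, 107, 106, 114, 126, 136, 141, 145, 147, 146, 144, 148, 148, 147, 149, 148, 149, 150, 148, 147, 149, 150, 148, 150, 149, 145, 142, 133, 128, 128, 131, 128, 128, 128, 129, 129, 126, 128, 128, 126, 128, 126, 128, 130, 131, 131, 139, 149, 156, 156, 156, 152, 150, 156, 151, 152]
225 [106, 107, 108, 108, 108, 107, 103, 92, 89, 92, 93, 86, 92, 93, 105, 120, 127, 131, 127, 127, 122, 111, 104, 107, 118, 132, 139, 144, 144, 147, 147, 146, 147, 147, 145, 146, 149, 148, 147, 148, 149, 149, 150, 149, 149, 146, 145, 135, 130, 125, 128, 130, 130, 129, 129, 129, 129, 128, 128, 126, 129, 124, 127, 127, 129, 130, 139, 148, 152, 154, 152, 153, 152, 152, 155]
245 [107, 109, 107, 106, 109, 106, 108, 104, 97, 89, 90, 88, 91, 89, 94, 90, 87, 89, 79, 70, 67, 66, 73, 84, 101, 114, 126, 135, 144, 144, 146, 145, 145, 146, 145, 146, 148, 146, 147, 144, 148, 148, 150, 149, 149, 149, 148, 144, 135, 116, 92, 85, 84, 82, 83, 86, 97, 109, 119, 125, 129, 128, 128, 127, 127, 130, 130, 143, 152, 159, 159, 158, 157, 159, 158]
265 [111, 107, 110, 109, 108, 105, 106, 104, 108, 107, 110, 112, 108, 108, 106, 113, 114, 111, 103, 91, 88, 90, 102, 109, 108, 103, 107, 123, 132, 140, 141, 143, 145, 145, 143, 147, 144, 146, 149, 146, 148, 145, 151, 150, 147, 146, 147, 146, 146, 142, 141, 147, 158, 156, 156, 151, 145, 144, 147, 151, 157, 159, 159, 159, 161, 157, 157, 157, 160, 159, 155, 152, 154, 153, 151]
[ 0.56493429 -0.28383207  0.087     ] [ 0.4503595  -0.23734011  0.082     ] [ 0.52895727 -0.26916245  0.082     ] 0.12364823527251331 -22.0862476527943
tri screen (array([ 0.56326133, -0.28420167,  0.08798923]), [np.float64(0.0017450988010659), np.float64(0.001319028407872812), np.float64(0.002058402005161532)])
```

>>> {"api": "step_arm", "payload": {"increments": [{"grip": 1, "delta_pos": [-0.0147, 0.0063, -0.03], "twist": 3.7}, {"grip": 1, "delta_pos": [0, 0, -0.04], "twist": 0}, {"grip": 1, "delta_pos": [0, 0, -0.04], "twist": 0}, {"grip": 1, "delta_pos": [0, 0, -0.03], "twist": 0}, {"grip": 1, "delta_pos": [0, 0, 0], "twist": 0}, {"grip": 1, "delta_pos": [0, 0, 0], "twist": 0}]}}

```text
clock: 7.7
position: [0.5096, -0.2621, 0.1179]
ee_rot: [-0.133, 0.732, -0.147, -0.652]
contact_force: [0.6, -0.8, 0.5]
width: 0.0855
```

```bash
python3 st.py
python3 - <<'E'
from h import *
g=grab("wrist");print(proj(g,[[.506,-.2605,.082],[.564,-.284,.087],[.446,-.236,.082]]))
cv2.imwrite("pics/w2.png",g["img"])
E
```

```text
t 7.7 pos [ 0.5096 -0.2621  0.1179] r 0.573 az -27.2 q [-0.614  0.304  1.775  0.033  0.952  1.339]
toolx [ 0.1062 -0.0422 -0.9935] tilt 6.56 az -21.7 tooly [-0.3885 -0.9214 -0.0024] yaw -112.86 yz -0.14 w 0.0855 F [ 0.6 -0.8  0.5]
[[319.02277126 252.52744435]
 [317.12723638 137.66225206]
 [320.40056612 357.79549472]]
```

View pics/w2.png

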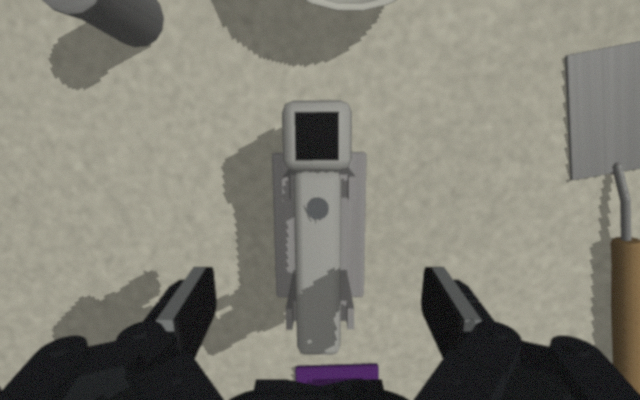

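Screen at (317,136) and tail at (320,353) match the prediction to within 3 mm, and the fingers straddle the handle evenly. I'll descend and grip.

>>> {"api": "step_arm", "payload": {"increments": [{"grip": 1, "delta_pos": [0, 0.0003, -0.03], "twist": 0.3}, {"grip": 1, "delta_pos": [0, 0, -0.026], "twist": 0}, {"grip": 1, "delta_pos": [0, 0, -0.01], "twist": 0}, {"grip": 1, "delta_pos": [0, 0, 0], "twist": 0}], "force": 50}}

```text
clock: 8.08
position: [0.5103, -0.2623, 0.0528]
ee_rot: [-0.131, 0.733, -0.145, -0.652]
contact_force: [-0.6, 0.2, 0.4]
width: 0.0854
```

>>> {"api": "step_arm", "payload": {"increments": [{"grip": 0.4, "delta_pos": [0, 0, 0], "twist": 0}, {"grip": 0.2, "delta_pos": [0, 0, 0], "twist": 0}, {"grip": 0, "delta_pos": [0, 0, 0], "twist": 0}, {"grip": 0, "delta_pos": [0, 0, 0], "twist": 0}, {"grip": 0, "delta_pos": [0, 0, 0], "twist": 0}, {"grip": 0, "delta_pos": [0, 0, 0], "twist": 0}, {"grip": 0, "delta_pos": [0, 0, 0], "twist": 0}, {"grip": 0, "delta_pos": [0, 0, 0], "twist": 0}], "force": 50}}

```text
clock: 8.75
position: [0.511, -0.2627, 0.0544]
ee_rot: [-0.13, 0.734, -0.146, -0.65]
contact_force: [-1.1, 0.3, 6.1]
width: 0.0252
```

```bash
python3 st.py
python3 - <<'E'
from h import *
import pickle
s=manip.get_state();pickle.dump(dict(p=s["position"],M=rot(s)),open("grasp.pkl","wb"))
E
```

```text
t 8.75 pos [ 0.511  -0.2627  0.0544] r 0.575 az -27.2 q [-0.613  0.376  1.856  0.038  0.793  1.325]
toolx [ 0.1114 -0.0449 -0.9928] tilt 6.90 az -22.0 tooly [-0.3834 -0.9236 -0.0012] yaw -112.54 yz -0.07 w 0.0252 F [-1.1  0.3  6.1]
```

>>> {"api": "step_arm", "payload": {"increments": [{"grip": 0, "delta_pos": [0, 0, 0.008], "twist": 0}, {"grip": 0, "delta_pos": [0, 0, 0.02], "twist": 0}, {"grip": 0, "delta_pos": [0, 0, 0.035], "twist": 0}, {"grip": 0, "delta_pos": [0, 0, 0.04], "twist": 0}, {"grip": 0, "delta_pos": [0.01, 0, 0.035], "twist": 0}, {"grip": 0, "delta_pos": [0.02, 0, 0.03], "twist": 0}, {"grip": 0, "delta_pos": [0.025, 0, 0.027], "twist": 0}, {"grip": 0, "delta_pos": [0.025, 0, 0.027], "twist": 0}, {"grip": 0, "delta_pos": [0.025, 0, 0.027], "twist": 0}, {"grip": 0, "delta_pos": [0.025, 0, 0.027], "twist": 0}], "force": 60}}

```text
clock: 9.58
position: [0.6405, -0.2619, 0.3305]
ee_rot: [-0.13, 0.733, -0.146, -0.652]
contact_force: [-0.2, -0.6, -1.1]
width: 0.025
```

>>> {"api": "step_arm", "payload": {"increments": [{"grip": 0, "delta_pos": [0.025, 0, 0.027], "twist": 0}, {"grip": 0, "delta_pos": [0.025, 0, 0.027], "twist": 0}, {"grip": 0, "delta_pos": [0.025, 0, 0.027], "twist": 0}, {"grip": 0, "delta_pos": [0.025, 0, 0.027], "twist": 0}, {"grip": 0, "delta_pos": [0.03, 0, 0.02], "twist": 0}, {"grip": 0, "delta_pos": [0.036, 0, 0.01], "twist": 0}, {"grip": 0, "delta_pos": [0.036, -0.008, 0.01], "twist": 0}, {"grip": 0, "delta_pos": [0.036, -0.01, 0.01], "twist": 0}]}}

```text
clock: 10.25
position: [0.8251, -0.2645, 0.4322]
ee_rot: [-0.128, 0.748, -0.146, -0.635]
contact_force: [-0.8, 1.0, -2.1]
width: 0.0253
```

```bash
python3 st.py
```

```text
t 10.25 pos [ 0.8251 -0.2645  0.4322] r 0.866 az -17.8 q [-0.393  0.739  0.228  0.007  2.013  1.573]
toolx [ 0.1512 -0.0559 -0.9869] tilt 9.27 az -20.3 tooly [-0.3817 -0.9243 -0.0061] yaw -112.44 yz -0.35 w 0.0253 F [-0.8  1.  -2.1]
```

>>> {"api": "step_arm", "payload": {"increments": [{"grip": 0, "delta_pos": [0.037, -0.015, 0.008], "twist": 0}, {"grip": 0, "delta_pos": [0.037, -0.015, 0.008], "twist": 0}, {"grip": 0, "delta_pos": [0.037, -0.015, 0.008], "twist": 0}, {"grip": 0, "delta_pos": [0.037, -0.015, 0.008], "twist": 0}, {"grip": 0, "delta_pos": [0.037, -0.015, 0.008], "twist": 0}, {"grip": 0, "delta_pos": [0.037, -0.015, 0.008], "twist": 0}, {"grip": 0, "delta_pos": [0.037, -0.015, 0.008], "twist": 0}, {"grip": 0, "delta_pos": [0.037, -0.015, 0.008], "twist": 0}, {"grip": 0, "delta_pos": [0.037, -0.015, 0.008], "twist": 0}, {"grip": 0, "delta_pos": [0.037, -0.015, 0.008], "twist": 0}]}}

```text
clock: 11.08
position: [0.978, -0.3428, 0.3546]
ee_rot: [-0.113, 0.827, -0.157, -0.528]
contact_force: [-0.1, 0.8, -2.7]
width: 0.0253
```

```bash
python3 st.py
```

```text
t 11.08 pos [ 0.978  -0.3428  0.3546] r 1.036 az -19.3 q [-0.415  0.867  0.223  0.031  1.622  1.557]
toolx [ 0.3941 -0.1396 -0.9084] tilt 24.71 az -19.5 tooly [-0.3783 -0.9254 -0.0219] yaw -112.23 yz -1.26 w 0.0253 F [-0.1  0.8 -2.7]
```

>>> {"api": "step_arm", "payload": {"increments": [{"grip": 0, "delta_pos": [0.027, -0.027, 0.014], "twist": 0}, {"grip": 0, "delta_pos": [0.027, -0.027, 0.014], "twist": 0}, {"grip": 0, "delta_pos": [0.027, -0.027, 0.014], "twist": 0}, {"grip": 0, "delta_pos": [0.027, -0.027, 0.014], "twist": 0}, {"grip": 0, "delta_pos": [0.027, -0.027, 0.014], "twist": 0}, {"grip": 0, "delta_pos": [0.027, -0.027, 0.014], "twist": 0}, {"grip": 0, "delta_pos": [0.027, -0.027, 0.014], "twist": 0}, {"grip": 0, "delta_pos": [0.027, -0.027, 0.014], "twist": 0}]}}

```text
clock: 11.75
position: [1.0182, -0.483, 0.3539]
ee_rot: [-0.095, 0.879, -0.169, -0.436]
contact_force: [-0.7, -0.0, -1.7]
width: 0.0248
```

```bash
python3 st.py
```

```text
t 11.75 pos [ 1.0182 -0.483   0.3539] r 1.127 az -25.4 q [-0.539  0.913  0.223  0.108  1.368  1.442]
toolx [ 0.5636 -0.2135 -0.798 ] tilt 37.06 az -20.8 tooly [-0.3797 -0.9249 -0.0206] yaw -112.32 yz -1.18 w 0.0248 F [-0.7 -0.  -1.7]
```

>>> {"api": "step_arm", "payload": {"increments": [{"grip": 0, "delta_pos": [0.027, -0.027, 0.014], "twist": 0}, {"grip": 0, "delta_pos": [0.027, -0.027, 0.014], "twist": 0}, {"grip": 0, "delta_pos": [0.027, -0.027, 0.014], "twist": 0}, {"grip": 0, "delta_pos": [0.027, -0.027, 0.014], "twist": 0}, {"grip": 0, "delta_pos": [0.027, -0.027, 0.014], "twist": 0}]}}

```text
clock: 12.17
position: [1.0406, -0.5567, 0.3554]
ee_rot: [-0.081, 0.906, -0.18, -0.375]
contact_force: [-1.3, -0.3, -2.6]
width: 0.025
```

```bash
python3 st.py
```

```text
t 12.17 pos [ 1.0406 -0.5567  0.3554] r 1.180 az -28.1 q [-0.596  0.947  0.223  0.158  1.204  1.38 ]
toolx [ 0.6537 -0.2652 -0.7087] tilt 44.87 az -22.1 tooly [-0.3869 -0.922  -0.0118] yaw -112.76 yz -0.68 w 0.025 F [-1.3 -0.3 -2.6]
```

```bash
cat > pose.py <<'E'
from h import *
import pickle,sys
gr=pickle.load(open("grasp.pkl","rb")); H=np.radians(-22.54)
Rt0=R.from_euler("z",H).as_matrix(); o0=np.array([.507,-.261,.070])
Rel=gr["M"].T@Rt0; off=gr["M"].T@(o0-gr["p"])   # thermo in tool
LOW=np.array([.5356,.0910,.0510]); UP=np.array([.5524,.1971,.0882])
az=np.arctan2(*(UP-LOW)[[1,0]]); th=np.radians(38.7)
NU=np.array([-np.sin(th)*np.cos(az),-np.sin(th)*np.sin(az),np.cos(th)]); NL=np.array([0,0,1.])
s=manip.get_state();M=rot(s);Rt=M@Rel;o=s["position"]+M@off
w=o+Rt@[.063,0,-.045]; d=-Rt[:,2]; hx=Rt[:,0]
print("t",round(s["clock"],2),"tcp",s["position"].round(4),"window",w.round(4),"sight",d.round(3),"head az %.1f el %.1f"%(np.degrees(np.arctan2(hx[1],hx[0])),np.degrees(np.arcsin(hx[2]))),"roll %.1f"%np.degrees(np.arcsin(Rt[2,1])))
for n,S,N in(("UP",UP,NU),("LOW",LOW,NL)):
    ang=np.degrees(np.arccos(d@-N)); t=((S-w)@N)/(d@N); hit=w+t*d
    print(n,"angle %.1f dist %.4f miss"%(ang,t),(hit-S).round(4),"delta for 8cm:",(S+.08*N-w).round(4),"az press %.1f"%np.degrees(az))
if len(sys.argv)>1: # pose after twist
    Z=R.from_euler("z",float(sys.argv[1]),degrees=True).as_matrix(); wt=Z@(w-s["position"]) 
    for n,S,N in(("UP",UP,NU),("LOW",LOW,NL)): print(n,"tcp target",(S+.08*N-wt).round(4),"delta",(S+.08*N-wt-s["position"]).round(4),"ang",np.degrees(np.arccos(-(Z@d)@N)).round(2))
E
python3 pose.py 103.5
```

```text
t 12.17 tcp [ 1.0406 -0.5567  0.3554] window [ 1.0999 -0.5817  0.3683] sight [ 0.57  -0.231 -0.788] head az -23.3 el 38.0 roll 0.6
UP angle 58.1 dist 1.2221 miss [ 1.2445 -1.0606 -0.6833] delta for 8cm: [-0.5553  0.7294 -0.2177] az press 81.0
LOW angle 38.0 dist 0.4025 miss [ 0.7938 -0.7655 -0.    ] delta for 8cm: [-0.5643  0.6727 -0.2373] az press 81.0
UP tcp target [0.5341 0.0842 0.1378] delta [-0.5065  0.6409 -0.2177] ang 0.79
LOW tcp target [0.5251 0.0275 0.1181] delta [-0.5155  0.5842 -0.2373] ang 37.97
```

>>> {"api": "step_arm", "payload": {"increments": [{"grip": 0, "delta_pos": [-0.027, 0.0304, 0], "twist": 3}, {"grip": 0, "delta_pos": [-0.027, 0.0304, 0], "twist": 5}, {"grip": 0, "delta_pos": [-0.027, 0.0304, 0], "twist": 5.7}, {"grip": 0, "delta_pos": [-0.027, 0.0304, 0], "twist": 5.7}, {"grip": 0, "delta_pos": [-0.027, 0.0304, 0], "twist": 5.7}, {"grip": 0, "delta_pos": [-0.027, 0.0304, 0], "twist": 5.7}, {"grip": 0, "delta_pos": [-0.027, 0.0304, 0], "twist": 5.7}, {"grip": 0, "delta_pos": [-0.027, 0.0304, 0], "twist": 5.7}, {"grip": 0, "delta_pos": [-0.027, 0.0304, 0], "twist": 5.7}, {"grip": 0, "delta_pos": [-0.027, 0.0304, 0], "twist": 5.7}]}}

```text
clock: 13.0
position: [0.7784, -0.2606, 0.358]
ee_rot: [0.094, 0.891, 0.244, -0.371]
contact_force: [-0.1, -0.4, -1.5]
width: 0.0247
```

>>> {"api": "step_arm", "payload": {"increments": [{"grip": 0, "delta_pos": [-0.027, 0.0304, 0], "twist": 5.7}, {"grip": 0, "delta_pos": [-0.027, 0.0304, 0], "twist": 5.7}, {"grip": 0, "delta_pos": [-0.027, 0.0304, 0], "twist": 5.7}, {"grip": 0, "delta_pos": [-0.027, 0.0304, 0], "twist": 5.7}, {"grip": 0, "delta_pos": [-0.027, 0.0304, 0], "twist": 5.7}, {"grip": 0, "delta_pos": [-0.027, 0.0304, 0], "twist": 5.7}, {"grip": 0, "delta_pos": [-0.027, 0.0304, 0], "twist": 5.7}]}}

```text
clock: 13.58
position: [0.5899, -0.0486, 0.3583]
ee_rot: [0.215, 0.755, 0.533, -0.317]
contact_force: [0.6, 0.7, -1.9]
width: 0.0248
```

```bash
python3 st.py; python3 pose.py
```

```text
t 13.58 pos [ 0.5899 -0.0486  0.3583] r 0.592 az -4.7 q [-0.643  0.279  1.451  0.743  1.672 -0.314]
toolx [ 0.2319  0.6677 -0.7074] tilt 44.98 az 70.8 tooly [ 0.9404 -0.3399 -0.0125] yaw -19.87 yz -0.72 w 0.0248 F [ 0.6  0.7 -1.9]
t 13.58 tcp [ 0.5899 -0.0486  0.3583] window [0.6119 0.0118 0.3713] sight [ 0.202  0.583 -0.787] head az 69.6 el 38.1 roll 0.7
UP angle 6.3 dist 0.3315 miss [0.1263 0.008  0.0222] delta for 8cm: [-0.0673  0.1359 -0.2207] az press 81.0
LOW angle 38.1 dist 0.4069 miss [ 0.1583  0.158  -0.    ] delta for 8cm: [-0.0763  0.0792 -0.2403] az press 81.0
```

>>> {"api": "step_arm", "payload": {"increments": [{"grip": 0, "delta_pos": [-0.028, 0.02, 0], "twist": 5.7}, {"grip": 0, "delta_pos": [-0.028, 0.02, 0], "twist": 5.7}, {"grip": 0, "delta_pos": [0, 0.013, -0.035], "twist": 0}, {"grip": 0, "delta_pos": [0, 0.013, -0.035], "twist": 0}, {"grip": 0, "delta_pos": [0, 0.013, -0.035], "twist": 0}, {"grip": 0, "delta_pos": [0, 0.013, -0.035], "twist": 0}, {"grip": 0, "delta_pos": [0, 0.01, -0.03], "twist": 0}, {"grip": 0, "delta_pos": [0, 0.01, -0.01], "twist": 0}, {"grip": 0, "delta_pos": [0, 0, 0], "twist": 0}]}}

```text
clock: 14.33
position: [0.5332, 0.0647, 0.1761]
ee_rot: [0.242, 0.698, 0.606, -0.295]
contact_force: [0.3, 0.3, -1.4]
width: 0.0247
```

```bash
python3 st.py; python3 pose.py;python3 - <<'E'
from h import *
g=grab("scene");w=grab("wrist");a=cv2.resize(g["img"][120:270,270:470],(400,300),interpolation=cv2.INTER_CUBIC);b=cv2.resize(w["img"],(400,250))
cv2.imwrite("pics/u1.png",np.vstack([a,b]))
E
```

```text
t 14.33 pos [0.5332 0.0647 0.1761] r 0.537 az 6.9 q [-0.496  0.36   1.828  0.742  1.368 -0.653]
toolx [ 0.0925  0.7025 -0.7056] tilt 45.12 az 82.5 tooly [ 0.9887 -0.1491 -0.0187] yaw -8.57 yz -1.07 w 0.0247 F [ 0.3  0.3 -1.4]
t 14.33 tcp [0.5332 0.0647 0.1761] window [0.543  0.1283 0.1893] sight [ 0.079  0.614 -0.786] head az 80.6 el 38.2 roll 1.0
UP angle 1.1 dist 0.1223 miss [0.0003 0.0063 0.005 ] delta for 8cm: [ 0.0016  0.0194 -0.0387] az press 81.0
LOW angle 38.2 dist 0.1760 miss [ 0.0213  0.1453 -0.    ] delta for 8cm: [-0.0074 -0.0373 -0.0583] az press 81.0
```

View pics/u1.png

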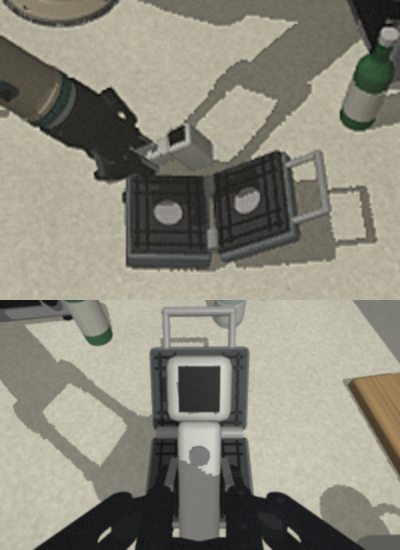

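The tilted thermometer lines up with the waffle maker in both views: screen at wrist (318,141), handle centred on the lid. I'll finish the approach and hold.

>>> {"api": "step_arm", "payload": {"increments": [{"grip": 0, "delta_pos": [0.0016, 0.01, -0.02], "twist": 0}, {"grip": 0, "delta_pos": [0, 0.0094, -0.018], "twist": 0}, {"grip": 0, "delta_pos": [0, 0, 0], "twist": 0}, {"grip": 0, "delta_pos": [0, 0, 0], "twist": 0}]}}

```text
clock: 14.77
position: [0.538, 0.0816, 0.1418]
ee_rot: [0.245, 0.7, 0.603, -0.293]
contact_force: [-0.2, 0.3, -1.5]
width: 0.0249
```

```bash
python3 pose.py;python3 - <<'E'
from h import *
import io,contextlib
with contextlib.redirect_stdout(io.StringIO()):
    import pose
w=grab("wrist");gr=cv2.cvtColor(w["img"],cv2.COLOR_BGR2GRAY)
m=(gr[90:190,260:380]<75).astype(np.uint8);c=cv2.connectedComponentsWithStats(m)
for k in range(1,c[0]):
    if c[2][k][4]>300: print(c[3][k]+[260,90],c[2][k])
print("pred screen",proj(w,[pose.o+pose.Rt@[.063,0,.017]]))
for n in("scene","wrist"):
    g=grab(n); print(n,"spot/win proj",proj(g,[pose.UP,pose.LOW,pose.w]).round(1).tolist())
E
```

```text
t 14.77 tcp [0.538  0.0816 0.1418] window [0.5479 0.1452 0.1549] sight [ 0.087  0.612 -0.786] head az 80.8 el 38.1 roll 0.5
UP angle 0.8 dist 0.0845 miss [ 0.0028 -0.0002  0.0002] delta for 8cm: [-0.0033  0.0025 -0.0042] az press 81.0
LOW angle 38.1 dist 0.1321 miss [ 0.0238  0.1349 -0.    ] delta for 8cm: [-0.0123 -0.0542 -0.0239] az press 81.0
[318.10311751 142.03618923] [  26   17   65   72 4587]
[262.76375405 143.42718447] [  0  28   7  51 309]
pred screen [[315.14435785 139.84713769]]
scene spot/win proj [[392.4, 219.6], [352.9, 225.8], [376.6, 207.1]]
wrist spot/win proj [[311.6, 136.4], [311.2, 295.0], [314.5, 137.5]]
```

>>> {"api": "step_arm", "payload": {"increments": [{"grip": 0, "delta_pos": [-0.003, 0.0025, -0.004], "twist": 0}, {"grip": 0, "delta_pos": [0, 0, 0], "twist": 0}, {"grip": 0, "delta_pos": [0, 0, 0], "twist": 0}, {"grip": 0, "delta_pos": [0, 0, 0], "twist": 0}, {"grip": 0, "delta_pos": [0, 0, 0], "twist": 0}, {"grip": 0, "delta_pos": [0, 0, 0], "twist": 0}, {"grip": 0, "delta_pos": [0, 0, 0], "twist": 0}, {"grip": 0, "delta_pos": [0, 0, 0], "twist": 0}, {"grip": 0, "delta_pos": [0, 0, 0], "twist": 0}, {"grip": 0, "delta_pos": [0, 0, 0], "twist": 0}]}}

```text
clock: 15.75
position: [0.5346, 0.0846, 0.1369]
ee_rot: [0.245, 0.7, 0.604, -0.293]
contact_force: [-0.7, 0.2, -2.4]
width: 0.0253
```

```bash
python3 pose.py|head -2
```

```text
t 15.75 tcp [0.5346 0.0846 0.1369] window [0.5444 0.1482 0.15  ] sight [ 0.086  0.612 -0.786] head az 80.8 el 38.2 roll 0.6
UP angle 0.8 dist 0.0792 miss [-0.0012 -0.0005 -0.0005] delta for 8cm: [ 0.0002 -0.0005  0.0007] az press 81.0
```

>>> {"api": "step_arm", "payload": {"increments": [{"grip": 0, "delta_pos": [0, 0, 0], "twist": 0}, {"grip": 0, "delta_pos": [0, 0, 0], "twist": 0}, {"grip": 0, "delta_pos": [0, 0, 0], "twist": 0}, {"grip": 0, "delta_pos": [0, 0, 0], "twist": 0}, {"grip": 0, "delta_pos": [0, 0, 0], "twist": 0}, {"grip": 0, "delta_pos": [0, 0, 0], "twist": 0}, {"grip": 0, "delta_pos": [0, 0, 0], "twist": 0}, {"grip": 0, "delta_pos": [0, 0, 0], "twist": 0}, {"grip": 0, "delta_pos": [0, 0, 0], "twist": 0}, {"grip": 0, "delta_pos": [0, 0, 0], "twist": 0}]}}

```text
clock: 16.58
position: [0.5345, 0.0846, 0.1369]
ee_rot: [0.245, 0.7, 0.604, -0.293]
contact_force: [-0.4, 0.3, -2.6]
width: 0.0251
```

>>> {"api": "step_arm", "payload": {"increments": [{"grip": 0, "delta_pos": [0, 0, 0], "twist": 0}, {"grip": 0, "delta_pos": [0, 0, 0], "twist": 0}, {"grip": 0, "delta_pos": [0, 0, 0], "twist": 0}, {"grip": 0, "delta_pos": [0, 0, 0], "twist": 0}, {"grip": 0, "delta_pos": [0, 0, 0], "twist": 0}]}}

```text
clock: 17.0
position: [0.5345, 0.0846, 0.1369]
ee_rot: [0.245, 0.7, 0.604, -0.293]
contact_force: [0.2, -0.3, -2.1]
width: 0.0254
```

```bash
python3 pose.py|head -2; python3 st.py
```

```text
t 17.0 tcp [0.5345 0.0846 0.1369] window [0.5444 0.1482 0.15  ] sight [ 0.086  0.612 -0.786] head az 80.8 el 38.2 roll 0.6
UP angle 0.8 dist 0.0792 miss [-0.0012 -0.0005 -0.0005] delta for 8cm: [ 0.0002 -0.0005  0.0007] az press 81.0
t 17.0 pos [0.5345 0.0846 0.1369] r 0.541 az 9.0 q [-0.462  0.399  1.89   0.78   1.27  -0.71 ]
toolx [ 0.0993  0.7008 -0.7064] tilt 45.06 az 81.9 tooly [ 0.9884 -0.1515 -0.0114] yaw -8.72 yz -0.65 w 0.0254 F [ 0.2 -0.3 -2.1]
```

>>> {"api": "step_arm", "payload": {"increments": [{"grip": 0, "delta_pos": [0, -0.015, 0.03], "twist": 0}, {"grip": 0, "delta_pos": [0, -0.015, 0.038], "twist": 0}, {"grip": 0, "delta_pos": [0, -0.015, 0.038], "twist": 0}, {"grip": 0, "delta_pos": [0, -0.02, 0.035], "twist": 6.6}, {"grip": 0, "delta_pos": [0.006, -0.02, 0.02], "twist": 6.6}, {"grip": 0, "delta_pos": [0.006, -0.02, 0.015], "twist": 6.6}, {"grip": 0, "delta_pos": [0.006, -0.02, 0.015], "twist": 6.6}, {"grip": 0, "delta_pos": [0.006, -0.02, 0.015], "twist": 6.6}, {"grip": 0, "delta_pos": [0.006, -0.02, 0.015], "twist": 6.6}, {"grip": 0, "delta_pos": [0.006, -0.02, 0.015], "twist": 6.6}]}}

```text
clock: 17.83
position: [0.5709, -0.1016, 0.3733]
ee_rot: [0.341, 0.405, 0.831, -0.173]
contact_force: [0.9, -0.5, -2.6]
width: 0.0249
```

>>> {"api": "step_arm", "payload": {"increments": [{"grip": 0, "delta_pos": [0.006, -0.02, 0.015], "twist": 6.6}, {"grip": 0, "delta_pos": [0.006, -0.02, 0.015], "twist": 6.6}, {"grip": 0, "delta_pos": [0.006, -0.02, 0.015], "twist": 6.6}, {"grip": 0, "delta_pos": [0.006, -0.02, 0], "twist": 6.6}, {"grip": 0, "delta_pos": [0.006, -0.02, 0], "twist": 6.6}]}}

```text
clock: 18.25
position: [0.5894, -0.1909, 0.405]
ee_rot: [0.381, 0.17, 0.905, -0.077]
contact_force: [0.6, -0.2, -3.5]
width: 0.0251
```

```bash
python3 st.py
```

```text
t 18.25 pos [ 0.5894 -0.1909  0.405 ] r 0.620 az -17.9 q [-0.408  0.81   0.392 -0.07   2.709 -1.651]
toolx [-0.651   0.2496 -0.7169] tilt 44.20 az 159.0 tooly [ 0.3668  0.9302 -0.0092] yaw 68.48 yz -0.53 w 0.0251 F [ 0.6 -0.2 -3.5]
```

>>> {"api": "step_arm", "payload": {"increments": [{"grip": 0, "delta_pos": [0.035, -0.014, 0.005], "twist": 0}, {"grip": 0, "delta_pos": [0.035, -0.014, 0.005], "twist": 0}, {"grip": 0, "delta_pos": [0.035, -0.014, 0.005], "twist": 0}, {"grip": 0, "delta_pos": [0.035, -0.014, 0.005], "twist": 0}, {"grip": 0, "delta_pos": [0.035, -0.014, 0.005], "twist": 0}, {"grip": 0, "delta_pos": [0.035, -0.014, 0.005], "twist": 0}, {"grip": 0, "delta_pos": [0.035, -0.014, 0.005], "twist": 0}, {"grip": 0, "delta_pos": [0.035, -0.014, 0.005], "twist": 0}]}}

```text
clock: 18.92
position: [0.6425, -0.2209, 0.3465]
ee_rot: [0.399, 0.177, 0.896, -0.079]
contact_force: [-0.4, 0.7, -1.6]
width: 0.025
```

```bash
python3 st.py
```

```text
t 18.92 pos [ 0.6425 -0.2209  0.3465] r 0.679 az -19.0 q [-0.422  0.944  0.22  -0.053  2.71  -1.642]
toolx [-0.6198  0.2538 -0.7426] tilt 42.05 az 157.7 tooly [ 3.798e-01  9.251e-01 -8.000e-04] yaw 67.68 yz -0.05 w 0.025 F [-0.4  0.7 -1.6]
```

Joints 3 and 5 are both at their limits here, so pushing outward only lowers the arm. Pushing up and out should remove the tilt instead.

>>> {"api": "step_arm", "payload": {"increments": [{"grip": 0, "delta_pos": [0.014, -0.005, 0.037], "twist": 0}, {"grip": 0, "delta_pos": [0.014, -0.005, 0.037], "twist": 0}, {"grip": 0, "delta_pos": [0.014, -0.005, 0.037], "twist": 0}, {"grip": 0, "delta_pos": [0.014, -0.005, 0.037], "twist": 0}, {"grip": 0, "delta_pos": [0.014, -0.005, 0.037], "twist": 0}, {"grip": 0, "delta_pos": [0.014, -0.005, 0.037], "twist": 0}]}}

```text
clock: 19.42
position: [0.6072, -0.2103, 0.4409]
ee_rot: [0.461, 0.169, 0.866, -0.092]
contact_force: [0.4, 0.4, -2.2]
width: 0.025
```

```bash
python3 st.py
```

```text
t 19.42 pos [ 0.6072 -0.2103  0.4409] r 0.643 az -19.1 q [-0.428  0.801  0.22  -0.059  2.711 -1.656]
toolx [-0.5175  0.2088 -0.8298] tilt 33.92 az 158.0 tooly [ 0.3781  0.9257 -0.0028] yaw 67.78 yz -0.16 w 0.025 F [ 0.4  0.4 -2.2]
```

>>> {"api": "step_arm", "payload": {"increments": [{"grip": 0, "delta_pos": [0.026, -0.01, 0.03], "twist": 0}, {"grip": 0, "delta_pos": [0.026, -0.01, 0.03], "twist": 0}, {"grip": 0, "delta_pos": [0.026, -0.01, 0.03], "twist": 0}, {"grip": 0, "delta_pos": [0.026, -0.01, 0.03], "twist": 0}, {"grip": 0, "delta_pos": [0.026, -0.01, 0.03], "twist": 0}, {"grip": 0, "delta_pos": [0.026, -0.01, 0.03], "twist": 0}]}}

```text
clock: 19.92
position: [0.5883, -0.2064, 0.4788]
ee_rot: [0.488, 0.171, 0.851, -0.095]
contact_force: [0.8, -0.7, -2.2]
width: 0.0248
```

```bash
python3 st.py
```

```text
t 19.92 pos [ 0.5883 -0.2064  0.4788] r 0.623 az -19.3 q [-0.438  0.74   0.221 -0.044  2.71  -1.653]
toolx [-0.4656  0.1976 -0.8626] tilt 30.38 az 157.0 tooly [0.3828 0.9238 0.005 ] yaw 67.50 yz 0.29 w 0.0248 F [ 0.8 -0.7 -2.2]
```

>>> {"api": "step_arm", "payload": {"increments": [{"grip": 0, "delta_pos": [0.007, -0.002, 0.041], "twist": 0}, {"grip": 0, "delta_pos": [0.007, -0.002, 0.041], "twist": 0}, {"grip": 0, "delta_pos": [0.007, -0.002, 0.041], "twist": 0}, {"grip": 0, "delta_pos": [0.007, -0.002, 0.041], "twist": 0}, {"grip": 0, "delta_pos": [0.007, -0.002, 0.041], "twist": 0}, {"grip": 0, "delta_pos": [0.007, -0.002, 0.041], "twist": 0}]}}

```text
clock: 20.42
position: [0.5348, -0.1859, 0.5669]
ee_rot: [0.549, 0.161, 0.813, -0.108]
contact_force: [-0.1, -0.4, -2.6]
width: 0.0251
```

```bash
python3 st.py
```

```text
t 20.42 pos [ 0.5348 -0.1859  0.5669] r 0.566 az -19.2 q [-0.445  0.592  0.221 -0.046  2.71  -1.663]
toolx [-0.3445  0.1429 -0.9278] tilt 21.90 az 157.5 tooly [0.3808 0.9246 0.001 ] yaw 67.61 yz 0.06 w 0.0251 F [-0.1 -0.4 -2.6]
```

>>> {"api": "step_arm", "payload": {"increments": [{"grip": 0, "delta_pos": [0.004, -0.001, 0.041], "twist": 0}, {"grip": 0, "delta_pos": [0.004, -0.001, 0.041], "twist": 0}, {"grip": 0, "delta_pos": [0.004, -0.001, 0.041], "twist": 0}, {"grip": 0, "delta_pos": [0.004, -0.001, 0.041], "twist": 0}, {"grip": 0, "delta_pos": [0.004, -0.001, 0.041], "twist": 0}, {"grip": 0, "delta_pos": [0.004, -0.001, 0.041], "twist": 0}, {"grip": 0, "delta_pos": [0.004, -0.001, 0.041], "twist": 0}, {"grip": 0, "delta_pos": [0.004, -0.001, 0.041], "twist": 0}, {"grip": 0, "delta_pos": [0.004, -0.001, 0.041], "twist": 0}]}}

```text
clock: 21.17
position: [0.4471, -0.1541, 0.6677]
ee_rot: [0.625, 0.147, 0.756, -0.125]
contact_force: [0.3, 0.1, -1.7]
width: 0.0249
```

```bash
python3 st.py; python3 pose.py
```

```text
t 21.17 pos [ 0.4471 -0.1541  0.6677] r 0.473 az -19.0 q [-0.464  0.397  0.221 -0.046  2.71  -1.686]
toolx [-0.1749  0.0659 -0.9824] tilt 10.77 az 159.3 tooly [ 0.3791  0.9253 -0.0054] yaw 67.72 yz -0.31 w 0.0249 F [ 0.3  0.1 -1.7]
t 21.17 tcp [ 0.4471 -0.1541  0.6677] window [ 0.391  -0.1313  0.6423] sight [-0.064  0.022 -0.998] head az 157.7 el 3.9 roll 0.2
UP angle 38.2 dist 0.8285 miss [-0.2144 -0.3104 -0.2725] delta for 8cm: [ 0.1536  0.279  -0.4917] az press 81.0
LOW angle 3.9 dist 0.5927 miss [-0.1825 -0.2094  0.    ] delta for 8cm: [ 0.1446  0.2223 -0.5113] az press 81.0
```

>>> {"api": "step_arm", "payload": {"increments": [{"grip": 0, "delta_pos": [0.004, -0.001, 0.041], "twist": 0}, {"grip": 0, "delta_pos": [0.004, -0.001, 0.041], "twist": 0}, {"grip": 0, "delta_pos": [0.004, -0.001, 0.041], "twist": 0}]}}

```text
clock: 21.42
position: [0.4191, -0.1439, 0.6929]
ee_rot: [0.646, 0.143, 0.739, -0.13]
contact_force: [-0.9, -0.4, -1.6]
width: 0.025
```

```bash
python3 st.py; python3 pose.py -76.8
```

```text
t 21.42 pos [ 0.4191 -0.1439  0.6929] r 0.443 az -19.0 q [-0.473  0.341  0.221 -0.042  2.71  -1.692]
toolx [-0.1248  0.044  -0.9912] tilt 7.60 az 160.6 tooly [ 0.3789  0.9254 -0.0066] yaw 67.73 yz -0.38 w 0.025 F [-0.9 -0.4 -1.6]
t 21.42 tcp [ 0.4191 -0.1439  0.6929] window [ 0.3644 -0.1217  0.6642] sight [-0.013 -0.    -1.   ] head az 157.7 el 0.7 roll 0.3
UP angle 38.8 dist 0.8536 miss [-0.1993 -0.3192 -0.2775] delta for 8cm: [ 0.1802  0.2694 -0.5135] az press 81.0
LOW angle 0.8 dist 0.6132 miss [-0.1793 -0.213   0.    ] delta for 8cm: [ 0.1712  0.2127 -0.5332] az press 81.0
UP tcp target [0.5355 0.0894 0.1793] delta [ 0.1164  0.2333 -0.5135] ang 38.01
LOW tcp target [0.5265 0.0327 0.1597] delta [ 0.1074  0.1766 -0.5332] ang 0.76
```

>>> {"api": "step_arm", "payload": {"increments": [{"grip": 0, "delta_pos": [0.0107, 0.014, -0.035], "twist": -7}, {"grip": 0, "delta_pos": [0.0107, 0.014, -0.036], "twist": -7}, {"grip": 0, "delta_pos": [0.0107, 0.014, -0.036], "twist": -7}, {"grip": 0, "delta_pos": [0.0107, 0.014, -0.036], "twist": -7}, {"grip": 0, "delta_pos": [0.0107, 0.014, -0.036], "twist": -7}, {"grip": 0, "delta_pos": [0.0107, 0.014, -0.036], "twist": -7}, {"grip": 0, "delta_pos": [0.0107, 0.014, -0.036], "twist": -7}, {"grip": 0, "delta_pos": [0.0107, 0.014, -0.036], "twist": -7}, {"grip": 0, "delta_pos": [0.0107, 0.014, -0.036], "twist": -7}, {"grip": 0, "delta_pos": [0.0107, 0.014, -0.036], "twist": -7}]}}

```text
clock: 22.25
position: [0.5248, -0.0074, 0.3398]
ee_rot: [0.459, 0.536, 0.529, -0.472]
contact_force: [1.2, -0.1, -1.4]
width: 0.025
```

```bash
python3 st.py; python3 pose.py -7
```

```text
t 22.25 pos [ 0.5248 -0.0074  0.3398] r 0.525 az -0.8 q [-0.237  0.165  1.397  0.129  1.615 -0.214]
toolx [-0.0051  0.1335 -0.991 ] tilt 7.67 az 92.2 tooly [ 0.9998 -0.019  -0.0077] yaw -1.09 yz -0.44 w 0.025 F [ 1.2 -0.1 -1.4]
t 22.25 tcp [ 0.5248 -0.0074  0.3398] window [0.5257 0.0516 0.3112] sight [-0.006  0.013 -1.   ] head az 88.9 el 0.8 roll 0.4
UP angle 38.0 dist 0.3381 miss [-0.0288 -0.1409 -0.1151] delta for 8cm: [ 0.0189  0.096  -0.1606] az press 81.0
LOW angle 0.8 dist 0.2602 miss [-0.0115 -0.0359 -0.    ] delta for 8cm: [ 0.0099  0.0394 -0.1802] az press 81.0
UP tcp target [0.5365 0.0892 0.1793] delta [ 0.0117  0.0966 -0.1606] ang 37.94
LOW tcp target [0.5275 0.0325 0.1596] delta [ 0.0027  0.0399 -0.1802] ang 0.85
```

>>> {"api": "step_arm", "payload": {"increments": [{"grip": 0, "delta_pos": [0.0027, 0.01, -0.035], "twist": -7}, {"grip": 0, "delta_pos": [0, 0.01, -0.036], "twist": 0}, {"grip": 0, "delta_pos": [0, 0.01, -0.036], "twist": 0}, {"grip": 0, "delta_pos": [0, 0.01, -0.036], "twist": 0}, {"grip": 0, "delta_pos": [0, 0, -0.025], "twist": 0}, {"grip": 0, "delta_pos": [0, 0, -0.011], "twist": 0}, {"grip": 0, "delta_pos": [0, 0, 0], "twist": 0}, {"grip": 0, "delta_pos": [0, 0, 0], "twist": 0}]}}

```text
clock: 22.92
position: [0.5276, 0.032, 0.1622]
ee_rot: [0.431, 0.565, 0.498, -0.498]
contact_force: [0.1, -0.2, -1.6]
width: 0.0251
```

```bash
python3 pose.py;python3 - <<'E'
from h import *
import io,contextlib
with contextlib.redirect_stdout(io.StringIO()):
    import pose
w=grab("wrist");gr=cv2.cvtColor(w["img"],cv2.COLOR_BGR2GRAY)
m=(gr[90:190,260:380]<75).astype(np.uint8);c=cv2.connectedComponentsWithStats(m)
for k in range(1,c[0]):
    if c[2][k][4]>300: print(c[3][k]+[260,90],c[2][k])
print("pred screen",proj(w,[pose.o+pose.Rt@[.063,0,.017]]))
E
```

```text
t 22.92 tcp [0.5276 0.032  0.1622] window [0.5352 0.0906 0.1336] sight [-0.006  0.014 -1.   ] head az 82.3 el 0.8 roll 0.4
UP angle 37.9 dist 0.1305 miss [-0.0179 -0.1046 -0.085 ] delta for 8cm: [0.0093 0.0571 0.017 ] az press 81.0
LOW angle 0.9 dist 0.0826 miss [-0.0008  0.0008 -0.    ] delta for 8cm: [ 0.0004  0.0004 -0.0026] az press 81.0
[263.7477707  140.20509554] [  0   0  19 100 785]
[374.59426681 140.67034179] [100   0  20 100 907]
[318.43931589 141.89408613] [  25   16   68   74 4853]
pred screen [[315.47221092 138.55561066]]
```

Screen blob is at the same wrist pixel as in the first reading, so the thermometer hasn't slipped. I'll hold over the lower disc.

>>> {"api": "step_arm", "payload": {"increments": [{"grip": 0, "delta_pos": [0, 0, -0.0025], "twist": 0}, {"grip": 0, "delta_pos": [0, 0, 0], "twist": 0}, {"grip": 0, "delta_pos": [0, 0, 0], "twist": 0}, {"grip": 0, "delta_pos": [0, 0, 0], "twist": 0}, {"grip": 0, "delta_pos": [0, 0, 0], "twist": 0}, {"grip": 0, "delta_pos": [0, 0, 0], "twist": 0}, {"grip": 0, "delta_pos": [0, 0, 0], "twist": 0}, {"grip": 0, "delta_pos": [0, 0, 0], "twist": 0}, {"grip": 0, "delta_pos": [0, 0, 0], "twist": 0}, {"grip": 0, "delta_pos": [0, 0, 0], "twist": 0}]}}

```text
clock: 23.8
position: [0.5281, 0.032, 0.1599]
ee_rot: [0.431, 0.565, 0.497, -0.498]
contact_force: [0.3, 0.2, -2.5]
width: 0.025
```

>>> {"api": "step_arm", "payload": {"increments": [{"grip": 0, "delta_pos": [0, 0, 0], "twist": 0}, {"grip": 0, "delta_pos": [0, 0, 0], "twist": 0}, {"grip": 0, "delta_pos": [0, 0, 0], "twist": 0}, {"grip": 0, "delta_pos": [0, 0, 0], "twist": 0}, {"grip": 0, "delta_pos": [0, 0, 0], "twist": 0}, {"grip": 0, "delta_pos": [0, 0, 0], "twist": 0}, {"grip": 0, "delta_pos": [0, 0, 0], "twist": 0}, {"grip": 0, "delta_pos": [0, 0, 0], "twist": 0}, {"grip": 0, "delta_pos": [0, 0, 0], "twist": 0}, {"grip": 0, "delta_pos": [0, 0, 0], "twist": 0}]}}

```text
clock: 24.63
position: [0.5281, 0.032, 0.16]
ee_rot: [0.431, 0.565, 0.497, -0.498]
contact_force: [0.7, 0.2, -2.1]
width: 0.0249
```

>>> {"api": "step_arm", "payload": {"increments": [{"grip": 0, "delta_pos": [0, 0, 0], "twist": 0}, {"grip": 0, "delta_pos": [0, 0, 0], "twist": 0}, {"grip": 0, "delta_pos": [0, 0, 0], "twist": 0}, {"grip": 0, "delta_pos": [0, 0, 0], "twist": 0}, {"grip": 0, "delta_pos": [0, 0, 0], "twist": 0}]}}

```text
clock: 25.05
position: [0.5281, 0.032, 0.16]
ee_rot: [0.431, 0.565, 0.497, -0.498]
contact_force: [-0.9, 0.5, -0.4]
width: 0.0248
```

```bash
python3 pose.py|tail -1; python3 st.py
python3 - <<'E'
from h import *
import pickle
g=pickle.load(open("grasp.pkl","rb"));print(g["p"],manip.get_state()["position"]-g["p"])
E
```

```text
LOW angle 0.9 dist 0.0804 miss [-0.0002  0.0006 -0.    ] delta for 8cm: [-0.0002  0.0005 -0.0004] az press 81.0
t 25.05 pos [0.5281 0.032  0.16  ] r 0.529 az 3.5 q [-0.164  0.255  1.731  0.145  1.171 -0.087]
toolx [ 0.0106  0.1333 -0.991 ] tilt 7.69 az 85.5 tooly [ 0.9909 -0.1343 -0.0075] yaw -7.72 yz -0.43 w 0.0248 F [-0.9  0.5 -0.4]
[ 0.51099455 -0.26271825  0.05442556] [0.01708931 0.29467532 0.10556295]
```

>>> {"api": "step_arm", "payload": {"increments": [{"grip": 0, "delta_pos": [0, -0.01, 0.025], "twist": 0}, {"grip": 0, "delta_pos": [0, -0.02, 0.02], "twist": -6}, {"grip": 0, "delta_pos": [0, -0.022, 0], "twist": -7}, {"grip": 0, "delta_pos": [0, -0.022, 0], "twist": -7}, {"grip": 0, "delta_pos": [0, -0.022, 0], "twist": -7}, {"grip": 0, "delta_pos": [0, -0.022, 0], "twist": -7}, {"grip": 0, "delta_pos": [0, -0.022, 0], "twist": -7}, {"grip": 0, "delta_pos": [-0.002, -0.022, 0], "twist": -7}, {"grip": 0, "delta_pos": [-0.003, -0.022, 0], "twist": -7}, {"grip": 0, "delta_pos": [-0.003, -0.022, 0], "twist": -7}]}}

```text
clock: 25.88
position: [0.5197, -0.1751, 0.2049]
ee_rot: [0.111, 0.741, 0.133, -0.649]
contact_force: [0.4, -0.1, -2.4]
width: 0.0253
```

>>> {"api": "step_arm", "payload": {"increments": [{"grip": 0, "delta_pos": [-0.003, -0.022, 0], "twist": -7}, {"grip": 0, "delta_pos": [-0.003, -0.022, 0], "twist": -7}, {"grip": 0, "delta_pos": [-0.002, -0.022, 0], "twist": -7}, {"grip": 0, "delta_pos": [-0.001, -0.022, 0], "twist": -7}, {"grip": 0, "delta_pos": [0, -0.001, 0], "twist": -7}, {"grip": 0, "delta_pos": [0, 0, 0], "twist": -7}, {"grip": 0, "delta_pos": [0, 0, 0], "twist": 0}]}}

```text
clock: 26.47
position: [0.5108, -0.2629, 0.2047]
ee_rot: [-0.128, 0.739, -0.14, -0.646]
contact_force: [-0.8, -0.3, -1.4]
width: 0.0252
```

```bash
python3 st.py
python3 - <<'E'
from h import *
import pickle
g=pickle.load(open("grasp.pkl","rb"));print(g["p"]-manip.get_state()["position"])
E
```

```text
t 26.47 pos [ 0.5108 -0.2629  0.2047] r 0.574 az -27.2 q [-0.622  0.222  1.656  0.043  1.136  1.315]
toolx [ 0.1261 -0.042  -0.9911] tilt 7.64 az -18.4 tooly [-0.3722 -0.9281 -0.0081] yaw -111.85 yz -0.46 w 0.0252 F [-0.8 -0.3 -1.4]
[ 1.93925980e-04  1.42899665e-04 -1.50319340e-01]
```

>>> {"api": "step_arm", "payload": {"increments": [{"grip": 0, "delta_pos": [0, 0, -0.04], "twist": -0.7}, {"grip": 0, "delta_pos": [0, 0, -0.04], "twist": 0}, {"grip": 0, "delta_pos": [0, 0, -0.03], "twist": 0}, {"grip": 0, "delta_pos": [0, 0, -0.015], "twist": 0}, {"grip": 0, "delta_pos": [0, 0, -0.008], "twist": 0}, {"grip": 0, "delta_pos": [0, 0, 0], "twist": 0}]}}

```text
clock: 26.97
position: [0.5101, -0.2622, 0.0701]
ee_rot: [-0.131, 0.738, -0.143, -0.647]
contact_force: [-0.3, -0.1, -2.0]
width: 0.0247
```

```bash
python3 st.py
```

```text
t 26.97 pos [ 0.5101 -0.2622  0.0701] r 0.573 az -27.2 q [-0.62   0.352  1.847  0.052  0.818  1.307]
toolx [ 0.1231 -0.0415 -0.9915] tilt 7.46 az -18.6 tooly [-0.3795 -0.9252 -0.0084] yaw -112.30 yz -0.48 w 0.0247 F [-0.3 -0.1 -2. ]
```

>>> {"api": "step_arm", "payload": {"increments": [{"grip": 0, "delta_pos": [0, 0, -0.006], "twist": 0}, {"grip": 0, "delta_pos": [0, 0, -0.005], "twist": 0}, {"grip": 0, "delta_pos": [0, 0, -0.004], "twist": 0}, {"grip": 0, "delta_pos": [0, 0, -0.002], "twist": 0}, {"grip": 0, "delta_pos": [0, 0, 0], "twist": 0}]}}

```text
clock: 27.38
position: [0.5114, -0.2632, 0.0554]
ee_rot: [-0.131, 0.739, -0.144, -0.645]
contact_force: [-0.5, 0.1, -1.3]
width: 0.025
```

```bash
python3 st.py
```

```text
t 27.38 pos [ 0.5114 -0.2632  0.0554] r 0.575 az -27.2 q [-0.62   0.37   1.865  0.054  0.777  1.306]
toolx [ 0.1271 -0.0446 -0.9909] tilt 7.74 az -19.3 tooly [-0.3811 -0.9245 -0.0073] yaw -112.41 yz -0.42 w 0.025 F [-0.5  0.1 -1.3]
```

>>> {"api": "step_arm", "payload": {"increments": [{"grip": 0, "delta_pos": [-0.0004, 0.0005, -0.0015], "twist": 0}, {"grip": 0, "delta_pos": [0, 0, -0.001], "twist": 0}, {"grip": 0, "delta_pos": [0, 0, 0], "twist": 0}]}}

```text
clock: 27.63
position: [0.5117, -0.2633, 0.0545]
ee_rot: [-0.13, 0.74, -0.144, -0.644]
contact_force: [-1.8, 0.2, 8.3]
width: 0.0247
```

```bash
python3 st.py
```

```text
t 27.63 pos [ 0.5117 -0.2633  0.0545] r 0.575 az -27.2 q [-0.62   0.371  1.868  0.054  0.772  1.306]
toolx [ 0.1289 -0.0462 -0.9906] tilt 7.87 az -19.7 tooly [-0.3811 -0.9245 -0.0065] yaw -112.40 yz -0.37 w 0.0247 F [-1.8  0.2  8.3]
```

>>> {"api": "step_arm", "payload": {"increments": [{"grip": 0.4, "delta_pos": [0, 0, 0], "twist": 0}, {"grip": 0.6, "delta_pos": [0, 0, 0], "twist": 0}, {"grip": 0.8, "delta_pos": [0, 0, 0], "twist": 0}, {"grip": 1, "delta_pos": [0, 0, 0], "twist": 0}, {"grip": 1, "delta_pos": [0, 0, 0], "twist": 0}, {"grip": 1, "delta_pos": [0, 0, 0], "twist": 0}, {"grip": 1, "delta_pos": [0, 0, 0.02], "twist": 0}, {"grip": 1, "delta_pos": [0, 0, 0.04], "twist": 0}, {"grip": 1, "delta_pos": [0, 0, 0.04], "twist": 0}, {"grip": 1, "delta_pos": [0, 0, 0.04], "twist": 0}]}}

```text
clock: 28.47
position: [0.5102, -0.2622, 0.1935]
ee_rot: [-0.131, 0.738, -0.144, -0.646]
contact_force: [0.3, -0.6, -0.3]
width: 0.0856
```

```bash
python3 st.py
python3 - <<'E'
from h import *
import pickle
w=grab("wrist");s=grab("scene")
p=proj(w,[[.506,-.2605,.082],[.564,-.284,.087],[.446,-.236,.082]]);print(p)
a=cv2.resize(s["img"][185:275,195:285],(300,300),interpolation=cv2.INTER_CUBIC)
G=pickle.load(open("g0.pkl","rb"));a0=cv2.resize(G["scene"]["img"][185:275,195:285],(300,300),interpolation=cv2.INTER_CUBIC)
cv2.imwrite("pics/p1.png",np.vstack([w["img"],np.pad(np.hstack([a0,a]),((0,0),(0,40),(0,0)))])[:, :][:600] if False else np.hstack([cv2.resize(w["img"],(480,300)),a]))
E
```

```text
t 28.47 pos [ 0.5102 -0.2622  0.1935] r 0.574 az -27.2 q [-0.62   0.23   1.675  0.042  1.11   1.326]
toolx [ 0.125  -0.0432 -0.9912] tilt 7.60 az -19.1 tooly [-0.3814 -0.9244 -0.0078] yaw -112.42 yz -0.45 w 0.0856 F [ 0.3 -0.6 -0.3]
[[320.07134341 222.34950701]
 [319.43242572 139.02938559]
 [320.42505431 301.83645753]]
```

View pics/p1.png

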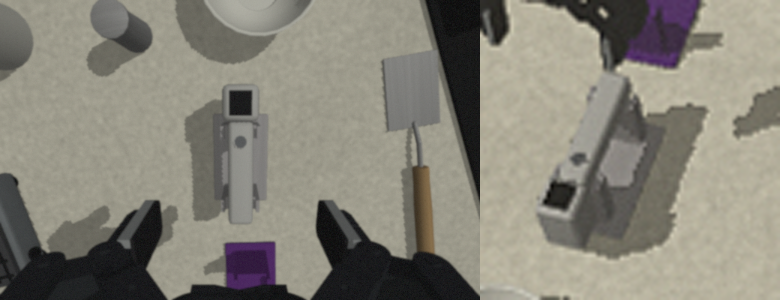

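The thermometer lies as before: screen at full-frame (319,136) against 139 predicted, centred between the saddles. Next is the lid bar, expected at about (0.567, 0.288, 0.140).

>>> {"api": "step_arm", "payload": {"increments": [{"grip": 0.41, "delta_pos": [0, 0.01, 0.038], "twist": 0.9}, {"grip": 0.41, "delta_pos": [0.004, 0.025, 0.03], "twist": 0.9}, {"grip": 0.41, "delta_pos": [0.004, 0.035, 0.02], "twist": 0.9}, {"grip": 0.41, "delta_pos": [0.004, 0.04, 0.01], "twist": 0.9}, {"grip": 0.41, "delta_pos": [0.004, 0.04, 0], "twist": 0.9}, {"grip": 0.41, "delta_pos": [0.004, 0.04, 0], "twist": 0.9}, {"grip": 0.41, "delta_pos": [0.004, 0.04, 0], "twist": 0.9}, {"grip": 0.41, "delta_pos": [0.004, 0.04, 0], "twist": 0.9}, {"grip": 0.41, "delta_pos": [0.004, 0.04, 0], "twist": 0.9}, {"grip": 0.41, "delta_pos": [0.004, 0.04, 0], "twist": 0.9}]}}

```text
clock: 29.4
position: [0.5462, 0.0894, 0.2897]
ee_rot: [-0.079, 0.748, -0.085, -0.654]
contact_force: [0.1, -0.2, 0.1]
width: 0.035
```

>>> {"api": "step_arm", "payload": {"increments": [{"grip": 0.41, "delta_pos": [0.004, 0.04, 0], "twist": 0.9}, {"grip": 0.41, "delta_pos": [0.004, 0.04, 0], "twist": 0.9}, {"grip": 0.41, "delta_pos": [0.004, 0.04, 0], "twist": 0.9}, {"grip": 0.41, "delta_pos": [0.004, 0.04, 0], "twist": 0.9}, {"grip": 0.41, "delta_pos": [0.004, 0.04, 0], "twist": 0.8}, {"grip": 0.41, "delta_pos": [0, 0, 0], "twist": 0}]}}

```text
clock: 29.9
position: [0.5665, 0.2949, 0.2885]
ee_rot: [-0.054, 0.75, -0.053, -0.657]
contact_force: [1.1, -0.8, 0.8]
width: 0.0348
```

```bash
python3 st.py
python3 - <<'E'
from h import *
w=grab("wrist");cv2.imwrite("pics/b1.png",w["img"])
e=np.array([.156,.988,0]);n=np.array([.988,-.156,0]);b=np.array([.567,.288,.1395])
print(proj(w,[b,b+.045*n,b-.045*n]))
import pickle;pickle.dump(w,open("wb.pkl","wb"))
E
```

```text
t 29.9 pos [0.5665 0.2949 0.2885] r 0.639 az 27.5 q [ 0.405  0.287  1.357 -0.061  1.38   2.135]
toolx [ 0.1318 -0.0081 -0.9912] tilt 7.59 az -3.5 tooly [-0.1501 -0.9886 -0.0118] yaw -98.63 yz -0.68 w 0.0348 F [ 1.1 -0.8  0.8]
[[328.47786126 205.30734024]
 [328.99100476 152.69442543]
 [327.99482952 255.24762271]]
```

View pics/b1.png

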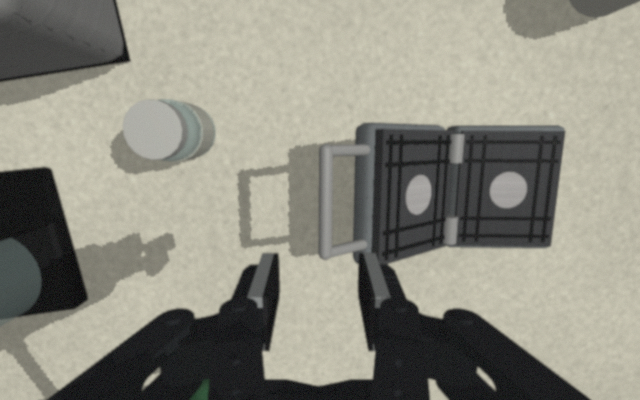

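The bar is at wrist (326,200), spanning rows 148–254, against (328,205) predicted. I'll check its height by triangulating with the scene view.

Run:
```python
from h import *
import pickle
w=pickle.load(open("wb.pkl","rb"));S=pickle.load(open("g0.pkl","rb"))["scene"]
sc2=lambda x,y:(325-.5+(x-300+.5)*137/480,185-.5+(y+.5)*100/350)
A,ra=tri([w,S],[(326,149),sc2(678,142)]);B,rb=tri([w,S],[(326,253),sc2(667,44)])
print(A,ra,B,rb,(A+B)/2,np.linalg.norm(A-B))
s=manip.get_state();tgt=np.array([.567,.2885,.1395]);print("delta",tgt+.0187*rot(s)[:,0]-s["position"])
```

```text
[0.61487918 0.28295644 0.14078315] [np.float64(7.156334987354472e-05), np.float64(7.156334987373387e-05)] [0.52780849 0.29712328 0.14497623] [np.float64(0.0014013594332366345), np.float64(0.001401359433236515)] [0.57134383 0.29003986 0.14287969] 0.08831526201652702
delta [ 0.00322723 -0.00285451 -0.16759402]
```

>>> {"api": "step_arm", "payload": {"increments": [{"grip": 0.41, "delta_pos": [0.005, -0.002, -0.035], "twist": 0}, {"grip": 0.41, "delta_pos": [0, 0, -0.038], "twist": 0}, {"grip": 0.41, "delta_pos": [0, 0, -0.038], "twist": 0}, {"grip": 0.41, "delta_pos": [0, 0, -0.025], "twist": 0}, {"grip": 0.41, "delta_pos": [0, 0, -0.018], "twist": 0}, {"grip": 0.41, "delta_pos": [0, 0, -0.0115], "twist": 0}, {"grip": 0.41, "delta_pos": [0, 0, 0], "twist": 0}]}}

```text
clock: 30.53
position: [0.5691, 0.2829, 0.121]
ee_rot: [-0.053, 0.748, -0.059, -0.659]
contact_force: [0.3, -0.9, -0.8]
width: 0.0347
```

```bash
python3 st.py
```

```text
t 30.53 pos [0.5691 0.2829 0.121 ] r 0.636 az 26.4 q [ 0.389  0.391  1.626 -0.075  1.015  2.154]
toolx [ 0.1257 -0.0173 -0.9919] tilt 7.29 az -7.8 tooly [-0.158  -0.9874 -0.0028] yaw -99.09 yz -0.16 w 0.0347 F [ 0.3 -0.9 -0.8]
```

>>> {"api": "step_arm", "payload": {"increments": [{"grip": 0.25, "delta_pos": [0, 0, 0], "twist": 0}, {"grip": 0.15, "delta_pos": [0, 0, 0], "twist": 0}, {"grip": 0.05, "delta_pos": [0, 0, 0], "twist": 0}, {"grip": 0.05, "delta_pos": [0, 0, 0], "twist": 0}, {"grip": 0.05, "delta_pos": [0, 0, 0], "twist": 0}], "force": 25}}

```text
clock: 30.95
position: [0.5721, 0.2884, 0.1272]
ee_rot: [-0.057, 0.751, -0.055, -0.655]
contact_force: [-2.6, 5.6, 1.3]
width: 0.0109
```

```bash
cat > arc.py <<'E'
from h import *
import sys
# bar arc in the plane of the press: start from the current grip (TCP), hinge estimate
s=manip.get_state();p=s["position"];M=rot(s)
g=p-.0187*M[:,0]; e=np.array([.1566,.9877,0]); hinge=np.array([.5356,.0910,.0505])+.06*e
v=g-hinge; a,z=v@e,v[2]; phi=np.degrees(np.arctan2(z,a)); print("grasp",g.round(4),"along %.4f up %.4f R %.4f phi %.1f"%(a,z,np.hypot(a,z),phi),"F",s["contact_force"].round(1),"w",round(s["width"],4),"t",s["clock"])
Rr=.1655; step=float(sys.argv[1]) if len(sys.argv)>1 else 8
for k in range(0,int(sys.argv[2]) if len(sys.argv)>2 else 24):
    p0,p1=[min(phi+step*i,173.94) for i in(k,k+1)]
    q=lambda f:Rr*(np.cos(np.radians(f))*e+np.sin(np.radians(f))*np.array([0,0,1]))
    if k==0: P=v-(v@np.array([e[1],-e[0],0]))*np.array([e[1],-e[0],0])
    n=q(p1); print([round(float(x),4) for x in n-P],round(p1,1)); P=n
E
python3 st.py; python3 arc.py 7 21
```

```text
t 30.95 pos [0.5721 0.2884 0.1272] r 0.641 az 26.7 q [ 0.392  0.387  1.618 -0.069  1.015  2.154]
toolx [ 0.1357 -0.0072 -0.9907] tilt 7.81 az -3.0 tooly [-0.1575 -0.9874 -0.0144] yaw -99.06 yz -0.83 w 0.0109 F [-2.6  5.6  1.3]
grasp [0.5696 0.2885 0.1458] along 0.1404 up 0.0953 R 0.1697 phi 34.2 F [-2.6  5.6  1.3] w 0.0109 t 30.95
[-0.0025, -0.0156, 0.0137] 41.2
[-0.0022, -0.014, 0.0144] 48.2
[-0.0025, -0.0157, 0.0125] 55.2
[-0.0027, -0.017, 0.0105] 62.2
[-0.0029, -0.0182, 0.0083] 69.2
[-0.003, -0.0191, 0.006] 76.2
[-0.0031, -0.0196, 0.0036] 83.2
[-0.0032, -0.0199, 0.0012] 90.2
[-0.0032, -0.0199, -0.0013] 97.2
[-0.0031, -0.0196, -0.0037] 104.2
[-0.003, -0.019, -0.0061] 111.2
[-0.0029, -0.0181, -0.0084] 118.2
[-0.0027, -0.017, -0.0106] 125.2
[-0.0025, -0.0156, -0.0126] 132.2
[-0.0022, -0.0139, -0.0145] 139.2
[-0.0019, -0.0121, -0.0161] 146.2
[-0.0016, -0.0101, -0.0174] 153.2
[-0.0013, -0.0079, -0.0186] 160.2
[-0.0009, -0.0056, -0.0194] 167.2
[-0.0005, -0.0032, -0.0193] 173.9
[0.0, 0.0, 0.0] 173.9
```

Run:
```python
import numpy as np
e=np.array([.1566,.9877]);R=.1660
f=np.radians(np.r_[32.6:173.9:4])
for i in range(len(f)-1):
    d=R*(np.cos(f[i+1])-np.cos(f[i]));print(round(np.degrees(f[i+1]),1),(d*e).round(4).tolist(),round(R*(np.sin(f[i+1])-np.sin(f[i])),4))
```

```text
36.6 [-0.001, -0.0065] 0.0095
40.6 [-0.0011, -0.0071] 0.0091
44.6 [-0.0012, -0.0077] 0.0085
48.6 [-0.0013, -0.0083] 0.008
52.6 [-0.0014, -0.0088] 0.0074
56.6 [-0.0015, -0.0093] 0.0067
60.6 [-0.0015, -0.0098] 0.006
64.6 [-0.0016, -0.0102] 0.0053
68.6 [-0.0017, -0.0105] 0.0046
72.6 [-0.0017, -0.0108] 0.0038
76.6 [-0.0017, -0.011] 0.0031
80.6 [-0.0018, -0.0112] 0.0023
84.6 [-0.0018, -0.0113] 0.0015
88.6 [-0.0018, -0.0114] 0.0007
92.6 [-0.0018, -0.0114] -0.0001
96.6 [-0.0018, -0.0114] -0.0009
100.6 [-0.0018, -0.0113] -0.0017
104.6 [-0.0018, -0.0112] -0.0025
108.6 [-0.0017, -0.011] -0.0033
112.6 [-0.0017, -0.0107] -0.0041
116.6 [-0.0016, -0.0104] -0.0048
120.6 [-0.0016, -0.01] -0.0055
124.6 [-0.0015, -0.0096] -0.0062
128.6 [-0.0015, -0.0092] -0.0069
132.6 [-0.0014, -0.0087] -0.0075
136.6 [-0.0013, -0.0081] -0.0081
140.6 [-0.0012, -0.0076] -0.0087
144.6 [-0.0011, -0.007] -0.0092
148.6 [-0.001, -0.0063] -0.0097
152.6 [-0.0009, -0.0056] -0.0101
156.6 [-0.0008, -0.0049] -0.0105
160.6 [-0.0007, -0.0042] -0.0108
164.6 [-0.0005, -0.0034] -0.0111
168.6 [-0.0004, -0.0027] -0.0113
172.6 [-0.0003, -0.0019] -0.0114
```

>>> {"api": "step_arm", "payload": {"increments": [{"grip": 0.05, "delta_pos": [-0.001, -0.0065, 0.009], "twist": 0}, {"grip": 0.05, "delta_pos": [-0.0011, -0.0071, 0.009], "twist": 0}, {"grip": 0.05, "delta_pos": [-0.0012, -0.0077, 0.008], "twist": 0}, {"grip": 0.05, "delta_pos": [-0.0013, -0.0083, 0.008], "twist": 0}, {"grip": 0.05, "delta_pos": [-0.0014, -0.0088, 0.0074], "twist": 0}, {"grip": 0.05, "delta_pos": [-0.0015, -0.0093, 0.0067], "twist": 0}, {"grip": 0.05, "delta_pos": [-0.0015, -0.0098, 0.006], "twist": 0}, {"grip": 0.05, "delta_pos": [-0.0016, -0.0102, 0.0053], "twist": 0}], "force": 30}}

```text
clock: 31.62
position: [0.5619, 0.222, 0.1891]
ee_rot: [-0.059, 0.752, -0.053, -0.654]
contact_force: [-3.4, 9.8, 10.1]
width: 0.0105
```

```bash
python3 st.py; python3 arc.py 7 0;python3 - <<'E'
from h import *
g=grab("scene");cv2.imwrite("pics/l1.png",cv2.resize(g["img"][120:270,270:490],(660,450),interpolation=cv2.INTER_CUBIC))
E
```

```text
t 31.62 pos [0.5619 0.222  0.1891] r 0.604 az 21.6 q [ 0.287  0.28   1.617 -0.047  1.113  2.035]
toolx [ 0.139  -0.0031 -0.9903] tilt 7.99 az -1.3 tooly [-0.1571 -0.9874 -0.0189] yaw -99.04 yz -1.09 w 0.0105 F [-3.4  9.8 10.1]
grasp [0.5593 0.2221 0.2076] along 0.0732 up 0.1571 R 0.1733 phi 65.0 F [-3.4  9.8 10.1] w 0.0105 t 31.6167
```

View pics/l1.png

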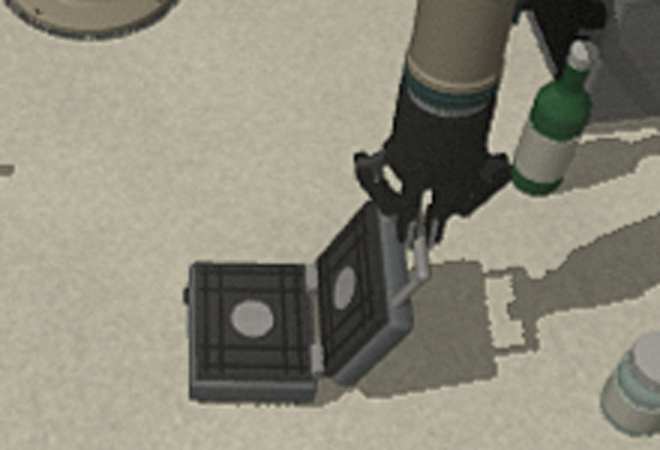

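The lid follows the gripper and stands about 65° up, with the gripper clear of it. I'll continue round the arc.

>>> {"api": "step_arm", "payload": {"increments": [{"grip": 0.05, "delta_pos": [-0.0017, -0.0105, 0.0046], "twist": 0}, {"grip": 0.05, "delta_pos": [-0.0017, -0.0108, 0.0035], "twist": 0}, {"grip": 0.05, "delta_pos": [-0.0017, -0.011, 0.0028], "twist": 0}, {"grip": 0.05, "delta_pos": [-0.0018, -0.0112, 0.002], "twist": 0}, {"grip": 0.05, "delta_pos": [-0.0018, -0.0113, 0.0012], "twist": 0}, {"grip": 0.05, "delta_pos": [-0.0018, -0.0114, 0.0005], "twist": 0}, {"grip": 0.05, "delta_pos": [-0.0018, -0.0114, -0.0001], "twist": 0}, {"grip": 0.05, "delta_pos": [-0.0018, -0.0114, -0.0009], "twist": 0}, {"grip": 0.05, "delta_pos": [-0.0018, -0.0113, -0.0017], "twist": 0}]}}

```text
clock: 32.42
position: [0.5457, 0.1177, 0.1989]
ee_rot: [-0.056, 0.752, -0.056, -0.654]
contact_force: [-1.0, 4.0, -1.5]
width: 0.0105
```

```bash
python3 st.py; python3 arc.py 4 19
```

```text
t 32.42 pos [0.5457 0.1177 0.1989] r 0.558 az 12.2 q [ 0.105  0.203  1.698 -0.029  1.105  1.845]
toolx [ 0.1373 -0.0112 -0.9905] tilt 7.92 az -4.7 tooly [-0.1569 -0.9876 -0.0106] yaw -99.03 yz -0.61 w 0.0105 F [-1.   4.  -1.5]
grasp [0.5431 0.1179 0.2174] along -0.0322 up 0.1669 R 0.1700 phi 100.9 F [-1.   4.  -1.5] w 0.0105 t 32.4167
[-0.0016, -0.0103, -0.007] 104.9
[-0.0017, -0.0109, -0.0034] 108.9
[-0.0017, -0.0107, -0.0041] 112.9
[-0.0016, -0.0103, -0.0049] 116.9
[-0.0016, -0.01, -0.0056] 120.9
[-0.0015, -0.0096, -0.0063] 124.9
[-0.0014, -0.0091, -0.0069] 128.9
[-0.0014, -0.0086, -0.0076] 132.9
[-0.0013, -0.0081, -0.0082] 136.9
[-0.0012, -0.0075, -0.0087] 140.9
[-0.0011, -0.0069, -0.0092] 144.9
[-0.001, -0.0062, -0.0097] 148.9
[-0.0009, -0.0055, -0.0101] 152.9
[-0.0008, -0.0048, -0.0105] 156.9
[-0.0007, -0.0041, -0.0108] 160.9
[-0.0005, -0.0033, -0.011] 164.9
[-0.0004, -0.0026, -0.0113] 168.9
[-0.0003, -0.0018, -0.0114] 172.9
[-0.0001, -0.0003, -0.0029] 173.9
```

>>> {"api": "step_arm", "payload": {"increments": [{"grip": 0.05, "delta_pos": [-0.0017, -0.0105, -0.004], "twist": 0}, {"grip": 0.05, "delta_pos": [-0.0017, -0.0109, -0.0034], "twist": 0}, {"grip": 0.05, "delta_pos": [-0.0017, -0.0107, -0.0041], "twist": 0}, {"grip": 0.05, "delta_pos": [-0.0016, -0.0103, -0.0049], "twist": 0}, {"grip": 0.05, "delta_pos": [-0.0016, -0.01, -0.0056], "twist": 0}, {"grip": 0.05, "delta_pos": [-0.0015, -0.0096, -0.0063], "twist": 0}, {"grip": 0.05, "delta_pos": [-0.0014, -0.0091, -0.0069], "twist": 0}, {"grip": 0.05, "delta_pos": [-0.0014, -0.0086, -0.0076], "twist": 0}, {"grip": 0.05, "delta_pos": [-0.0013, -0.0081, -0.0082], "twist": 0}]}}

```text
clock: 33.17
position: [0.5317, 0.0287, 0.1446]
ee_rot: [-0.055, 0.751, -0.057, -0.656]
contact_force: [1.7, 2.9, 0.3]
width: 0.0109
```

```bash
python3 arc.py 3 14
```

```text
grasp [0.5291 0.029  0.1631] along -0.1223 up 0.1126 R 0.1662 phi 137.4 F [1.7 2.9 0.3] w 0.0109 t 33.1667
[-0.0008, -0.0051, -0.007] 140.4
[-0.0008, -0.0053, -0.0068] 143.4
[-0.0008, -0.0049, -0.0071] 146.4
[-0.0007, -0.0046, -0.0073] 149.4
[-0.0007, -0.0042, -0.0076] 152.4
[-0.0006, -0.0038, -0.0078] 155.4
[-0.0005, -0.0034, -0.008] 158.4
[-0.0005, -0.0029, -0.0081] 161.4
[-0.0004, -0.0025, -0.0083] 164.4
[-0.0003, -0.0021, -0.0084] 167.4
[-0.0003, -0.0017, -0.0085] 170.4
[-0.0002, -0.0012, -0.0086] 173.4
[-0.0, -0.0002, -0.0017] 173.9
[0.0, 0.0, 0.0] 173.9
```

>>> {"api": "step_arm", "payload": {"increments": [{"grip": 0.05, "delta_pos": [-0.0008, -0.0051, -0.007], "twist": 0}, {"grip": 0.05, "delta_pos": [-0.0008, -0.0053, -0.0068], "twist": 0}, {"grip": 0.05, "delta_pos": [-0.0008, -0.0049, -0.0071], "twist": 0}, {"grip": 0.05, "delta_pos": [-0.0007, -0.0046, -0.0073], "twist": 0}, {"grip": 0.05, "delta_pos": [-0.0007, -0.0042, -0.0076], "twist": 0}, {"grip": 0.05, "delta_pos": [-0.0006, -0.0038, -0.0078], "twist": 0}, {"grip": 0.05, "delta_pos": [-0.0005, -0.0034, -0.008], "twist": 0}, {"grip": 0.05, "delta_pos": [-0.0005, -0.0029, -0.006], "twist": 0}]}}

```text
clock: 33.83
position: [0.5264, -0.0041, 0.0867]
ee_rot: [-0.055, 0.751, -0.056, -0.656]
contact_force: [4.5, 6.7, 0.7]
width: 0.0108
```

```bash
python3 arc.py 2 8
```

```text
grasp [ 0.5239 -0.0038  0.1053] along -0.1555 up 0.0548 R 0.1649 phi 160.6 F [4.5 6.7 0.7] w 0.0108 t 33.8333
[-0.0004, -0.0024, -0.0053] 162.6
[-0.0003, -0.0016, -0.0055] 164.6
[-0.0002, -0.0014, -0.0056] 166.6
[-0.0002, -0.0012, -0.0056] 168.6
[-0.0002, -0.001, -0.0057] 170.6
[-0.0001, -0.0008, -0.0057] 172.6
[-0.0001, -0.0004, -0.0038] 173.9
[0.0, 0.0, 0.0] 173.9
```

>>> {"api": "step_arm", "payload": {"increments": [{"grip": 0.05, "delta_pos": [-0.0004, -0.0024, -0.0053], "twist": 0}, {"grip": 0.05, "delta_pos": [-0.0003, -0.0016, -0.0055], "twist": 0}, {"grip": 0.05, "delta_pos": [-0.0002, -0.0014, -0.005], "twist": 0}, {"grip": 0.05, "delta_pos": [-0.0002, -0.0012, -0.005], "twist": 0}, {"grip": 0.05, "delta_pos": [-0.0002, -0.001, -0.005], "twist": 0}, {"grip": 0.05, "delta_pos": [-0.0001, -0.0004, -0.0035], "twist": 0}, {"grip": 0.05, "delta_pos": [0, 0, 0], "twist": 0}]}}

```text
clock: 34.42
position: [0.5252, -0.0115, 0.0574]
ee_rot: [-0.056, 0.751, -0.056, -0.656]
contact_force: [6.3, 6.1, -2.1]
width: 0.0106
```

```bash
python3 arc.py 2 0
```

```text
grasp [ 0.5227 -0.0113  0.0759] along -0.1631 up 0.0254 R 0.1650 phi 171.1 F [ 6.3  6.1 -2.1] w 0.0106 t 34.4167
```

>>> {"api": "step_arm", "payload": {"increments": [{"grip": 0.05, "delta_pos": [0, 0, -0.003], "twist": 0}, {"grip": 0.05, "delta_pos": [0, 0, -0.003], "twist": 0}, {"grip": 0.05, "delta_pos": [0, 0, 0], "twist": 0}]}}

```text
clock: 34.67
position: [0.5251, -0.0123, 0.0517]
ee_rot: [-0.055, 0.751, -0.057, -0.656]
contact_force: [5.1, 3.7, -2.8]
width: 0.0107
```

```bash
python3 arc.py 2 0
```

```text
grasp [ 0.5226 -0.012   0.0703] along -0.1638 up 0.0198 R 0.1650 phi 173.1 F [ 5.1  3.7 -2.8] w 0.0107 t 34.6667
```

>>> {"api": "step_arm", "payload": {"increments": [{"grip": 0.05, "delta_pos": [0, 0, -0.002], "twist": 0}, {"grip": 0.05, "delta_pos": [0, 0, -0.002], "twist": 0}, {"grip": 0.05, "delta_pos": [0, 0, 0], "twist": 0}]}}

```text
clock: 34.92
position: [0.5252, -0.0125, 0.05]
ee_rot: [-0.054, 0.751, -0.057, -0.655]
contact_force: [-1.4, 3.9, 15.6]
width: 0.0107
```

>>> {"api": "step_arm", "payload": {"increments": [{"grip": 0.05, "delta_pos": [0, 0, -0.002], "twist": 0}, {"grip": 0.05, "delta_pos": [0, 0, -0.002], "twist": 0}, {"grip": 0.05, "delta_pos": [0, 0, 0], "twist": 0}]}}

```text
clock: 35.17
position: [0.5259, -0.0126, 0.0485]
ee_rot: [-0.054, 0.752, -0.057, -0.654]
contact_force: [-7.5, 4.5, 33.9]
width: 0.0109
```

```bash
python3 arc.py 2 0
```

```text
grasp [ 0.5233 -0.0124  0.067 ] along -0.1640 up 0.0165 R 0.1649 phi 174.3 F [-7.5  4.5 33.9] w 0.0109 t 35.1667
```

The lid is on its stop: the bar is at 67 mm (67.5 expected) and the force rises firmly. I'll relieve the load, let go and withdraw.

>>> {"api": "step_arm", "payload": {"increments": [{"grip": 0.05, "delta_pos": [0, 0, 0.003], "twist": 0}, {"grip": 0.2, "delta_pos": [0, 0, 0], "twist": 0}, {"grip": 0.35, "delta_pos": [0, 0, 0], "twist": 0}, {"grip": 0.41, "delta_pos": [0, 0, 0], "twist": 0}, {"grip": 0.41, "delta_pos": [0, 0, 0], "twist": 0}, {"grip": 0.41, "delta_pos": [0, 0, 0.02], "twist": 0}, {"grip": 0.41, "delta_pos": [0, 0, 0.035], "twist": 0}, {"grip": 0.41, "delta_pos": [0, 0, 0.04], "twist": 0}, {"grip": 0.41, "delta_pos": [0, 0, 0.04], "twist": 0}, {"grip": 0.41, "delta_pos": [0, 0, 0.04], "twist": 0}]}}

```text
clock: 36.0
position: [0.5233, -0.0127, 0.2231]
ee_rot: [-0.054, 0.75, -0.057, -0.657]
contact_force: [1.6, 0.5, -0.2]
width: 0.035
```

>>> {"api": "step_arm", "payload": {"increments": [{"grip": 0.41, "delta_pos": [-0.02, -0.03, 0.01], "twist": 0}, {"grip": 0.41, "delta_pos": [-0.02, -0.03, 0.01], "twist": 0}, {"grip": 0.41, "delta_pos": [-0.02, -0.02, 0.01], "twist": 0}, {"grip": 0.41, "delta_pos": [0, 0, 0], "twist": 0}, {"grip": 0.41, "delta_pos": [0, 0, 0], "twist": 0}]}}

```text
clock: 36.42
position: [0.4637, -0.0934, 0.2523]
ee_rot: [-0.056, 0.751, -0.058, -0.656]
contact_force: [-0.1, -0.1, -0.7]
width: 0.0348
```

```bash
python3 st.py
python3 - <<'E'
from h import *
g=grab("scene");cv2.imwrite("pics/f1.png",cv2.resize(g["img"][100:340,120:520],(800,480),interpolation=cv2.INTER_CUBIC))
E
```

```text
t 36.42 pos [ 0.4637 -0.0934  0.2523] r 0.473 az -11.4 q [-0.374  0.035  1.761  0.038  1.218  1.347]
toolx [ 0.1328 -0.0139 -0.991 ] tilt 7.67 az -6.0 tooly [-0.1597 -0.9871 -0.0076] yaw -99.19 yz -0.43 w 0.0348 F [-0.1 -0.1 -0.7]
```

View pics/f1.png

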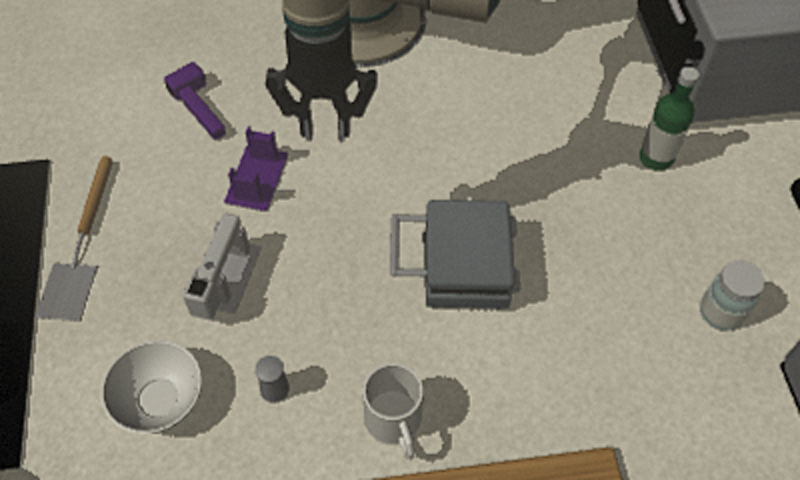

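The lid is shut (crop (468,250), bar at (405,245)), the thermometer lies on its rest at (215,265), and everything else is where it was. Handing in.

```bash
python3 -c "from rig import manip; print(manip.sign_off())"
```

```text
the job is handed in; nothing more can be done
None
```

I checked both plates with the thermometer, laid it back on its rest and then closed the lid. I handed the job in with about 36.4 s on the clock.

- **Tilt:** the moves have no tilt command, so I made the 38° tilt by pushing the arm past its reach limits. I removed it the same way for the lower plate.
- **Upper disc:** I held for over 2 s at about 79 mm, about 0.8° off square and 1–2 mm off centre by my estimate.
- **Lower disc:** I held for about 2 s at about 80 mm, about 0.9° off square and under 1 mm off centre.
- **Grip:** the thermometer's screen stayed at the same place in the wrist picture during both readings, so it did not slip in the fingers.
- **Rest:** the last pictures show the thermometer lying as before, and the gripper was clear of it.
- **Lid:** I swung it shut slowly by its bar until it met the stop, with the bar at 67 mm against 67.5 expected. The last scene picture shows it shut, and the other things look unmoved.

**Checks that disagreed:**
- While I removed the tilt, joint 5 sat at its upper limit and read 2.711 once, against a stated range of 2.71.
- The wrist force reached about 35 N when I pressed the lid onto its stop, well below the 120 N limit.
- The bar's height from two views differed by about 3 mm from the value I worked out from the lid angle.

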